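# Put the tested capacitors away in the door rack of the store cabinet

## Robot

A 6-joint arm with a two-finger parallel gripper is mounted at the origin on the work surface. World frame = base frame: x ahead of the robot, y to its left, z up, the work surface at z = 0. Lengths are in m, angles in rad, forces in N, time in s.
With the tool pointing down it reaches from about 0.35 to 0.875 m from the base axis. Payload 15.5 kg.
Tool frame: the origin (TCP) lies at the very end of the fingers, on their centre line; the grasp point (between the pads) lies arm.grip_depth behind it (arm.grip_depth is the distance from the TCP to the grasp point, in m); z points along the fingers, y is the direction in which the jaws open and shut (so a half turn about z gives the same grasp; the last joint's range is limited). The gripper opens to 85 mm and grips with 20 to 120 N. Pads are 22 mm wide; open, the fingers measure 114 mm over their backs; the gripper's body (76 mm by 85 mm) begins 54 mm behind the grasp point. The pads swing forward as they close: fully open they stand 13 mm farther back than shut.
Start: joints at [1.046, 0.494, 1.345, -0, 1.302, -0.096], TCP at [0.26, 0.568, 0.231] pointing down, gripper open.
Joint ranges: [-2.91, 2.91], [-0.82, 2.16], [0.22, 2.67], [-1.22, 4.37], [0.12, 2.79], [-3.08, 3.08]. Speed limits (rad/s): [1.89, 1.89, 2.57, 3.01, 3.01, 3.01].

## Interface

Orientations are given as a 3x3 rotation matrix whose columns are the frame's x, y, z axes.
In Python, from rig import arm, cams, job gives the robot as it stands. The module is installed in compiled form; this text tells all that it offers.
- The arm moves only by the tool drive_tool, never from a script. Its argument "steps" is a list of rows, each a list of 3 entries, a list of its own where there are three numbers: the shift along the tool's x, y, z in mm, then the turn, a rotation vector about the tool's x, y, z in degrees, then the opening, from 0 (shut) to 1 (fully open). A call has 1 to 5 rows; each row is the pose to reach, as a shift and turn from the pose commanded when the call began, along the tool's axes at that moment; what a row does not reach only later rows make up. A row lasts 1/8 s, in which the tool goes at most 62.5 mm and 10.7 degrees, less where a joint would pass 70% of its speed; a pose out of reach is approached as far as the arm can. A call with a gripper value outside its range is refused whole. The fingers move at their own pace and stop on an object; "squeeze" is the grip in N (left out, the last holds). Time passes only in rows, so rows that repeat a pose let the fingers close. It gives the time, the measured TCP pose, the force and the opening at its end, in the units of the state.
- arm.state(): the state, without advancing time (a new reading comes with each control period).
- cams.capture(name): name is "scene" or "top"; returns (picture, depth): 420x560x3 uint8, red, green, blue; 420x560 float32, m along the optical axis (not along the pixel's ray), 0 where there is no reading.
- cams.camera_info(name): a dict with "mtx" (3x3 intrinsics, pixels), "rvec" (rotation vector, rad) and "tvec" (3), from world to camera coordinates, as OpenCV has them. Camera axes: x right, y down, z forward; pixel columns grow to the right and rows downward; lengths in m; the calibration is good to about 2 mm. A picture is of the moment at which its call begins. camera_info takes no time and is no camera call.
- job.hand_in(): hands the job in, once; it reports no verdict.
The state is a dict: "time_s": time; "joints": joint angles; "dq": joint speeds; "tau": joint torques, N m; "tcp_pos": TCP position; "tcp_rot": TCP orientation; "wrist_force": force on the tool from outside, world axes, zero at the start; "wrist_torque": the same for the moment, N m; "gripper_width": finger opening in m.
Only numpy, scipy, OpenCV 4.12 (cv2) and the standard library are available. Lean on these libraries where they do the work, as an engineer would, in place of code of your own. Each camera call takes 0.05 s, during which the arm holds its last target.

## Task

The capacitors in the tester have passed: slide the tester's clear hood fully back, swing the blue cabinet door wide open, and with both open stand every capacitor upright in the trough on the inside of that door. When all of them are in the trough, swing the door fully shut and slide the hood fully forward again over the empty bay. Leave the multimeter and the screwdriver where they lie.

Things in the scene. Friction and masses are not known exactly. Their poses are not given: they have to be found in the camera images.
- cabinet: grey steel store cabinet, fixed, 320 mm wide, 170 deep, 180 high, open in front, front roughly towards the robot; origin at the bottom centre of its front opening, x into the cabinet, y to its left, z up. Its blue door covers the whole front: 320 mm wide, 15 thick, 180 high.
- cab_door (a joint): hinge of the blue cabinet door in rad: 0 = fully shut, grows as the free end swings out towards the robot, stops at 1.8. Vertical axis at the door's left (+y) end. Stays where it is left; may start a little ajar.
- door_handle (a point): grip point on the door handle: upright round steel bar, 12 mm diameter, heights 85 to 170 mm, near the door's free (right) end; point on its axis at height 150 mm. It stands 42 mm off the door face on two level stubs at heights 95 and 160 mm; can be pinched from above, across the door's width. Axes turn with the door: x square to it (into the cabinet when shut), y along it to the hinge, z up.
- door_hinge (a point): point on the door's vertical hinge axis at height 150 mm; the handle bar is 285 mm along the door and 57 mm out from it. Axes as the handle's.
- rack (a point): centre of the inner floor of the trough fixed inside the door and swinging with it; 90 mm above the table, black floor. Inside 247 mm along the door (y) by 100 mm across (x); aluminium walls 28 mm above the floor on three sides, the door panel (up to 90 mm above the floor) on the -x side, 51 mm from here. With the door about 90 degrees open it is clear from above. Axes as the handle's.
- tester: capacitor tester, fixed, on the robot's right: aluminium base 480 x 300 x 12 mm with tracks 32 mm high along its long sides; origin on the table below the bay, x along the tracks away from the robot, y left, z up. Bay floor (32 mm high, flush with the tracks) spans x -130 to +130 mm, y +-130 mm; before it a fixed white front wall 54 mm high, behind it a white housing 97 mm high.
- hood (a joint): travel of the tester's clear hood in m along the tester's x: 0 = fully forward, covering the bay; 0.23 = fully back over the housing. Stays where it is left; may start slightly back. Hood 240 mm long, 270 wide, top 118 mm above the table, with top and side sheets and a front lip hanging to 105 mm above the table (it passes over standing capacitors); at 0 its front edge is at tester x = -125 mm.
- hood_handle (a point): centre of the hood's orange handle: level round bar 12 mm diameter, 110 mm long across the tracks (along y), 153 mm above the table, on two posts at +-50 mm, 35 mm above the hood's top and 40 mm behind its front edge. Can be pinched from above.
- multimeter: yellow multimeter lying flat, 140 x 70 x 34 mm, origin under its centre; leave alone
- screwdriver: screwdriver about 160 mm long lying on the table, origin under its middle; leave alone
- cap1: a capacitor: cylinder with a heavy steel foot (lower 22 mm), blue above with a paper band, black top and two low brass terminals, 52 mm diameter, 65 mm tall (terminals 3 mm more), about 0.2 kg, standing upright in the tester bay at the start; origin at the centre of its underside, z along its axis. May be absent.
- cap2: a capacitor: cylinder with a heavy steel foot (lower 22 mm), blue above with a paper band, black top and two low brass terminals, 52 mm diameter, 65 mm tall (terminals 3 mm more), about 0.2 kg, standing upright in the tester bay at the start; origin at the centre of its underside, z along its axis. May be absent.
- cap3: a capacitor: cylinder with a heavy steel foot (lower 22 mm), blue above with a paper band, black top and two low brass terminals, 52 mm diameter, 65 mm tall (terminals 3 mm more), about 0.2 kg, standing upright in the tester bay at the start; origin at the centre of its underside, z along its axis. May be absent.
- cap4: a capacitor: cylinder with a heavy steel foot (lower 22 mm), blue above with a paper band, black top and two low brass terminals, 52 mm diameter, 65 mm tall (terminals 3 mm more), about 0.2 kg, standing upright in the tester bay at the start; origin at the centre of its underside, z along its axis. May be absent.

How it is judged:
By the outcome, as a careful person would: the job done as asked, in the order asked, and still so for the second after the job is handed in, with the robot touching nothing.
Of cap1, cap2, cap3, cap4 only 2 to 3 are there at a start; the rules pass over those that are not, and their reading is None.
At some moment in a run one of cap1, cap2, cap3, cap4 may be knocked a few centimetres aside while the robot is not near it.
It also fails if it takes over 208 s, if anything falls off the work surface, if the arm or the gripper's body presses on something with over 40 N, if the wrist force passes 120 N, or if a joint passes its speed limit or range.

## Working session

There is one attempt and no reset: what is moved stays moved. The work goes in short steps, Python scripts to look and compute and a tool call to move; the robot and the scene stay as the last step left them, time stands still between calls to the robot, and variables do not carry over. Pictures are saved under pics/ and viewed, and the job is handed in when it is done.

Besides the shell and the picture viewer there is one more tool, called after "Call:" as name(argument=value, ...), one argument or row to a line, values as JSON. drive_tool: Moves the arm, as the interface text tells. Its arguments: {"type":"object","properties":{"steps":{"type":"array","items":{"type":"array"}},"squeeze":{"type":"number"}},"required":["steps"]}

```bash
mkdir -p pics; ls
python3 - <<'E'
from rig import arm,cams,job
import cv2,numpy as np
print(arm.state(), arm.grip_depth)
for n in("scene","top"):
    p,d=cams.capture(n); cv2.imwrite(f"pics/{n}0.png",p[:,:,::-1]); np.save(f"{n}0.npy",d)
    i=cams.camera_info(n); print(n,i); R=cv2.Rodrigues(i["rvec"])[0]; print((-R.T@np.array(i["tvec"]).ravel()))
E
```

```text
pics
{'time_s': 0.0, 'joints': array([ 1.04548110e+00,  4.94199878e-01,  1.34613618e+00, -8.24163372e-06,
        1.30248784e+00, -9.54751311e-02]), 'dq': array([-0.00038441, -0.00084314,  0.00038467,  0.00060008, -0.00010326,
        0.00054604]), 'tau': array([-1.52951703e-03, -8.82196712e+01, -3.83845782e+01,  7.05585921e-05,
        1.05522372e-02, -9.10700635e-06]), 'tcp_pos': array([0.2602578 , 0.56783969, 0.23068816]), 'tcp_rot': array([[-9.09033277e-01,  4.16723084e-01, -6.10575092e-04],
       [ 4.16723517e-01,  9.09032655e-01, -1.06921384e-03],
       [ 1.09466610e-04, -1.22639196e-03, -9.99999242e-01]]), 'wrist_force': array([ 0.74196256, -0.15562174, -0.35321147]), 'wrist_torque': array([ 0.03071886, -0.04026605,  0.00744653]), 'gripper_width': 0.08530030506267039} 0.0187
scene {'mtx': array([[492.77635573,   0.        , 283.01616886],
       [  0.        , 492.77635573, 207.49313325],
       [  0.        ,   0.        ,   1.        ]]), 'rvec': array([ 0.25929129, -2.91508766,  0.98753637]), 'tvec': array([0.54879554, 0.15480026, 1.37893373])}
[0.41944966 0.80066668 1.18726271]
top {'mtx': array([[531.91021342,   0.        , 277.6198917 ],
       [  0.        , 531.91021342, 213.32436986],
       [  0.        ,   0.        ,   1.        ]]), 'rvec': array([ 2.20090799, -2.14995795,  0.12769611]), 'tvec': array([-0.03217565,  0.5688029 ,  1.2819979 ])}
[ 4.34820032e-01 -1.25210184e-03  1.33379931e+00]
```

View pics/scene0.png

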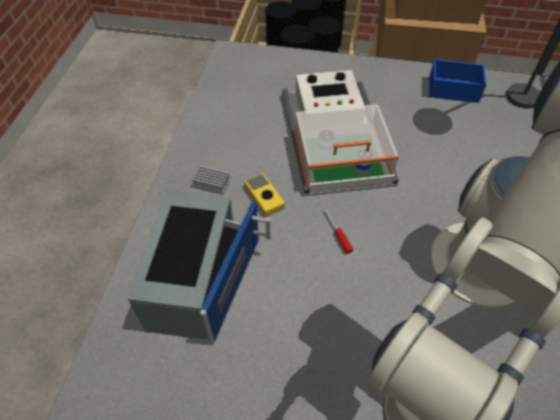

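View pics/top0.png

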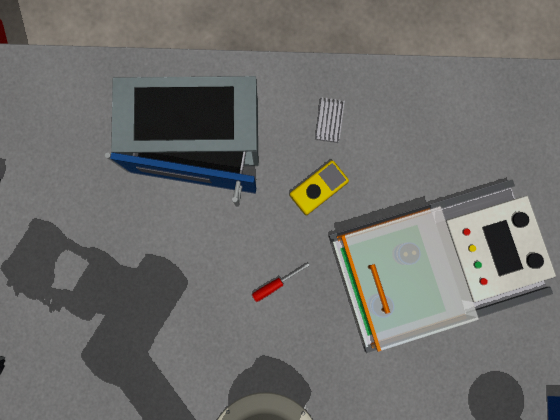

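Scene: cabinet with the door ajar (top image, hinge ~(112,155), handle ~(237,190)), the tester at right with the hood forward (handle (378,288)), and at least two capacitors, at (407,253) and (381,303).

```bash
cat > h.py <<'E'
from rig import arm,cams,job
import cv2,numpy as np
def cam(n):
    i=cams.camera_info(n); R=cv2.Rodrigues(i["rvec"])[0]; return i["mtx"],R,np.array(i["tvec"]).ravel()
def dep(n,d):
    K,R,t=cam(n); v,u=np.mgrid[0:420,0:560]
    p=np.stack([(u-K[0,2])/K[0,0]*d,(v-K[1,2])/K[1,1]*d,d],-1)
    P=(p-t)@R; P[d==0]=np.nan; return P
def atz(n,u,v,z):
    K,R,t=cam(n); r=R.T@np.array([(u-K[0,2])/K[0,0],(v-K[1,2])/K[1,1],1]); c=-R.T@t
    return c+r*(z-c[2])/r[2]
def tri(u1,v1,u2,v2):
    # top pixel, scene pixel
    A=[];
    Ps=[]
    for n in("top","scene"):
        K,R,t=cam(n); Ps.append(K@np.c_[R,t])
    X=cv2.triangulatePoints(Ps[0],Ps[1],np.array([[u1],[v1]],float),np.array([[u2],[v2]],float)).ravel(); return X[:3]/X[3]
def proj(n,P):
    K,R,t=cam(n); q=K@(R@np.asarray(P,float)+t); return q[:2]/q[2]
def shot(n,tag,crop=None,s=1):
    p,d=cams.capture(n); im=p[:,:,::-1]; np.save(f"{n}{tag}.npy",d); cv2.imwrite(f"{n}{tag}_raw.png",im)
    if crop: a,b,c,e=crop; im=cv2.resize(im[c:e,a:b],None,fx=s,fy=s,interpolation=cv2.INTER_CUBIC)
    cv2.imwrite(f"pics/{n}{tag}.png",im); return p,dep(n,d)
E
python3 - <<'E'
from h import *
t=cv2.imread("pics/top0.png"); s=cv2.imread("pics/scene0.png")
P=dep("top",np.load("top0.npy")); Q=dep("scene",np.load("scene0.npy"))
cv2.imwrite("pics/a.png",cv2.resize(t[170:360,320:560],None,fx=3,fy=3,interpolation=2))
cv2.imwrite("pics/b.png",cv2.resize(t[65:215,95:275],None,fx=4,fy=4,interpolation=2))
cv2.imwrite("pics/c.png",cv2.resize(s[60:200,270:410],None,fx=4,fy=4,interpolation=2))
for n,(im,X) in {"top":(t,P),"scene":(s,Q)}.items():
    hsv=cv2.cvtColor(im,cv2.COLOR_BGR2HSV)
    m=(hsv[...,0]>5)&(hsv[...,0]<18)&(hsv[...,1]>170)&(hsv[...,2]>120)
    k,l,st,c=cv2.connectedComponentsWithStats(m.astype(np.uint8))
    for i in range(1,k):
        if st[i,4]>15:
            pts=X[l==i]; print(n,st[i],c[i].round(1),np.nanmedian(pts,0).round(4),np.nanmean(pts,0).round(4))
    h=X[...,2]
    for z0,z1 in((.135,.165),(.1,.125),(.165,.19)):
        mm=(h>z0)&(h<z1); k,l,st,c=cv2.connectedComponentsWithStats(mm.astype(np.uint8))
        for i in range(1,k):
            if st[i,4]>20: print(n,z0,st[i],np.nanmean(X[l==i],0).round(4))
E
```

```text
top [341 234  40 117 415] [360.4 292.5] [ 0.3833 -0.2093  0.12  ] [ 0.3845 -0.2093  0.1193]
top [370 264  20  49 232] [379.6 288.4] [ 0.3956 -0.2453  0.1587] [ 0.396  -0.2448  0.1586]
top 0.135 [110 159 145  41 345] [0.6379 0.1785 0.1522]
top 0.135 [369 264  21  50 282] [ 0.3955 -0.2444  0.1576]
top 0.1 [240 152   6  22  54] [0.678  0.0671 0.1151]
top 0.1 [115 163 121  22 210] [0.6456 0.2204 0.1144]
top 0.1 [240 184  15   4  26] [0.6231 0.0531 0.1126]
top 0.1 [  341   206   138   146 12272] [ 0.4196 -0.3218  0.1182]
top 0.1 [512 211  17  17 220] [ 0.5606 -0.5831  0.1082]
top 0.1 [496 222   7  11  22] [ 0.544 -0.537  0.102]
top 0.1 [487 224  25  17  82] [ 0.5268 -0.537   0.1016]
top 0.1 [463 228   8  10  43] [ 0.5287 -0.4583  0.1045]
top 0.1 [485 233   7  11  27] [ 0.5157 -0.5099  0.1022]
top 0.1 [491 240  16  22  97] [ 0.4903 -0.5366  0.1015]
top 0.1 [466 243  11  11  54] [ 0.4907 -0.4708  0.1041]
top 0.1 [507 245  14  20  71] [ 0.4744 -0.5643  0.1016]
top 0.1 [526 251  20  18 228] [ 0.4666 -0.6152  0.1084]
top 0.1 [472 259  11  10  50] [ 0.4531 -0.4835  0.1041]
top 0.1 [499 263  11 
[... 906 characters left out ...]
5665  0.1045]
scene 0.1 [ 296   97  103   74 4970] [ 0.4209 -0.3149  0.1179]
scene 0.1 [349  97   7   7  24] [ 0.414  -0.5001  0.103 ]
scene 0.1 [226 210   7   9  35] [0.6972 0.0419 0.1125]
scene 0.1 [225 219  16   9  78] [0.6839 0.0664 0.1114]
scene 0.1 [205 221  55 108 369] [0.6459 0.2223 0.1132]
scene 0.1 [459 227   4  16  34] [0.082  0.0003 0.1125]
scene 0.1 [266 230   5   7  24] [0.5837 0.082  0.1115]
scene 0.1 [134 309  70  15 297] [0.766  0.3546 0.1129]
scene 0.165 [540  54   7   8  32] [-0.2002 -0.7452  0.1764]
scene 0.165 [ 128  191  133  126 8995] [0.7559 0.2125 0.181 ]
scene 0.165 [261 218  10   5  29] [0.5869 0.0793 0.1685]
scene 0.165 [466 218   6  14  57] [0.0815 0.0072 0.1744]
```

View pics/a.png

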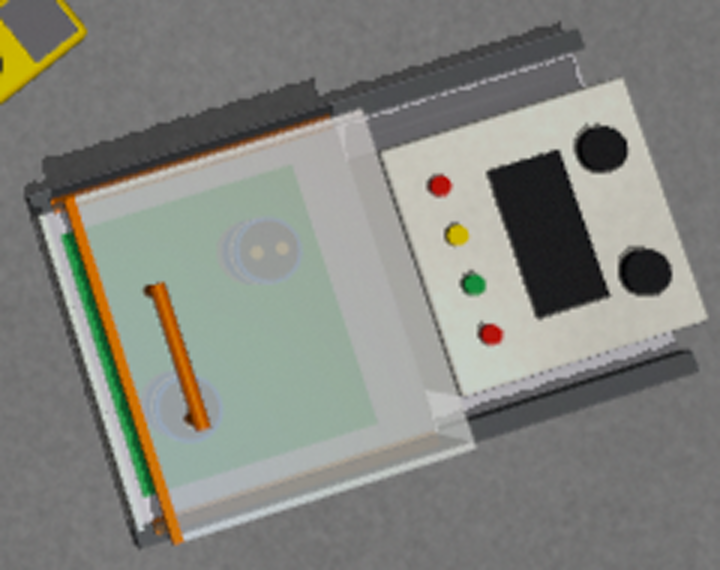

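View pics/b.png

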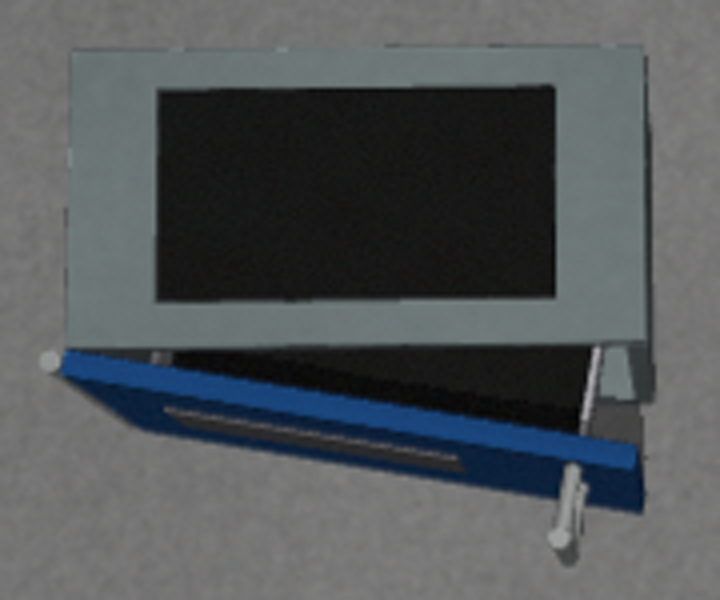

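View pics/c.png

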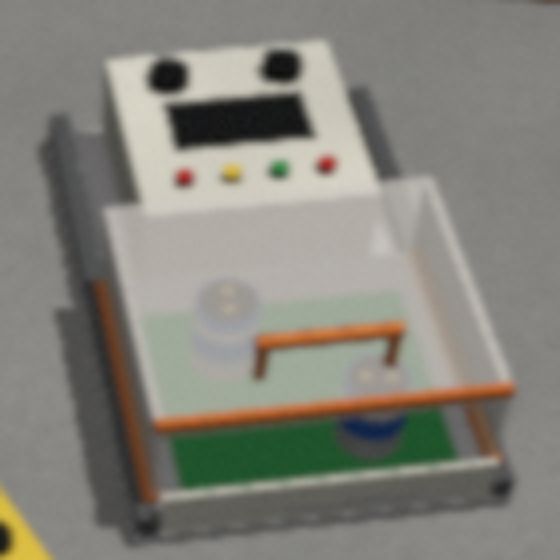

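```bash
cat >> h.py <<'E'
from scipy.spatial.transform import Rotation as Rn
def go(pos,yaw,st=None):
    """print shift(mm) & turn(deg) in tool frame to reach pos with tool down and tool-y at yaw deg"""
    s=st or arm.state(); R=s["tcp_rot"]; p=s["tcp_pos"]
    c,sn=np.cos(np.radians(yaw)),np.sin(np.radians(yaw))
    y=np.array([c,sn,0]); z=np.array([0,0,-1.]); x=np.cross(y,z)
    T=np.c_[x,y,z]
    sh=R.T@(np.array(pos)-p)*1000; rv=Rn.from_matrix(R.T@T).as_rotvec()*180/np.pi
    print("t%.2f"%s["time_s"],"shift",sh.round(1).tolist(),"turn",rv.round(2).tolist(),"w",round(s["gripper_width"],4),"F",s["wrist_force"].round(1),"tcp",p.round(4))
E
python3 - <<'E'
from h import *
t=cv2.imread("pics/top0.png"); s=cv2.imread("pics/scene0.png")
P=dep("top",np.load("top0.npy")); Q=dep("scene",np.load("scene0.npy"))
h=P[...,2]
for n,X,lo,hi,box in (("bar",P,.145,.17,(360,255,400,320)),("barS",Q,.145,.17,(330,138,375,153)),):
    u0,v0,u1,v1=box; Y=X[v0:v1,u0:u1].reshape(-1,3); Y=Y[(Y[:,2]>lo)&(Y[:,2]<hi)]
    m=Y.mean(0); w,V=np.linalg.eigh(np.cov((Y-m)[:,:2].T)); print(n,len(Y),m,V[:,1],"yaw",np.degrees(np.arctan2(V[1,1],V[0,1]))%180, (Y-m)[:,:2]@V[:,1]@np.ones(len(Y)), np.ptp((Y-m)[:,:2]@V[:,1]))
# cabinet top outline
m=((h>.175)&(h<.186)).astype(np.uint8); m[150:]=0
Y=P[m>0][:,:2].astype(np.float32); print("cab minrect",cv2.minAreaRect(Y))
print(cv2.boxPoints(cv2.minAreaRect(Y)))
# door top: blue
hsv=cv2.cvtColor(t,cv2.COLOR_BGR2HSV)
mb=(hsv[...,0]>100)&(hsv[...,0]<120)&(hsv[...,1]>150)&(h>.172); Y=P[mb]; 
r=cv2.minAreaRect(Y[:,:2].astype(np.float32)); print("door",r,cv2.boxPoints(r),Y[:,2].mean())
print("hinge top", atz("top",107.5,155,.18),"handle top",atz("top",235,199.5,.17), P[199,235],P[155,108])
print("tri bar ends")
# tester front wall & housing
for nm,(u,v) in dict(c1=(409,252),c2=(381,303)).items(): print(nm,P[v,u],atz("top",u,v,.097))
E
```

```text
bar 276 [ 0.39555822 -0.24447069  0.15799899] [-0.94945638 -0.31389899] yaw 18.29435971221281 -4.461708780212348e-14 0.10957605164039652
barS 161 [ 0.39606105 -0.24338626  0.15604097] [-0.94861624 -0.31642888] yaw 18.44709574056148 -2.040034807748725e-14 0.11132004878804927
cab minrect ((0.7728388905525208, 0.1968320906162262), (0.16841833293437958, 0.32054051756858826), 2.138148069381714)
[[0.6827088  0.353849  ]
 [0.6946679  0.03353165]
 [0.862969   0.03981519]
 [0.8510099  0.36013255]]
door ((0.6504854559898376, 0.19561997056007385), (0.31927573680877686, 0.016458667814731598), 81.94467163085938) [[0.6199674  0.03871039]
 [0.63626367 0.03640404]
 [0.6810035  0.35252956]
 [0.66470724 0.3548359 ]] 0.17954297712347367
hinge top [0.67344907 0.35935117 0.18      ] handle top [0.58322661 0.07761117 0.17      ] [0.58475009 0.07786365 0.16678004] [0.67507051 0.36065953 0.17229831]
tri bar ends
c1 [ 0.47851882 -0.32028556  0.11868903] [ 0.47929882 -0.32598012  0.097     ]
c2 [ 0.36210329 -0.25517514  0.12415686] [ 0.36047077 -0.2608758   0.097     ]
```

Run:
```python
from h import *
go([.45,.1,.26],10)
go([.3957,-.244,.23],-71.6)
```

```text
t0.10 shift [-367.4, -346.3, -28.9] turn [-0.06, 0.02, 55.38] w 0.0858 F [0.2 0.1 0.2] tcp [0.2603 0.5679 0.2307]
t0.10 shift [-461.4, -681.6, 1.5] turn [-0.04, 0.07, 136.98] w 0.0858 F [0.2 0.1 0.2] tcp [0.2603 0.5679 0.2307]
```

Call:
drive_tool(
  steps=[
    [[-367, -346, -29], [0, 0, 55.4], 1],
    [[-367, -346, -29], [0, 0, 55.4], 1],
    [[-367, -346, -29], [0, 0, 55.4], 1],
    [[-367, -346, -29], [0, 0, 55.4], 1],
    [[-367, -346, -29], [0, 0, 55.4], 1],
  ],
)

```text
time_s: 0.72
tcp_pos: [0.3779, 0.2771, 0.2492]
tcp_rot: [[-0.196, 0.981, -0.0], [0.981, 0.196, -0.0], [-0.0, -0.0, -1.0]]
wrist_force: [1.1, -0.4, 0.8]
gripper_width: 0.0854
```

Run:
```python
from h import *
go([.3957,-.244,.20],-71.6)
```

```text
t0.72 shift [-514.5, -84.9, 49.3] turn [0.0, 0.01, 82.93] w 0.0854 F [ 1.1 -0.4  0.8] tcp [0.3779 0.2771 0.2492]
```

Call:
drive_tool(
  steps=[
    [[-515, -85, 30], [0, 0, 83], 1],
    [[-515, -85, 30], [0, 0, 83], 1],
    [[-515, -85, 40], [0, 0, 83], 1],
    [[-515, -85, 49], [0, 0, 83], 1],
    [[-515, -85, 49], [0, 0, 83], 1],
  ],
)

```text
time_s: 1.35
tcp_pos: [0.3898, -0.034, 0.2232]
tcp_rot: [[0.674, 0.738, 0.001], [0.738, -0.674, -0.0], [0.0, 0.0, -1.0]]
wrist_force: [1.6, 0.8, 0.3]
gripper_width: 0.0854
```

Run:
```python
from h import *
go([.3957,-.244,.20],-71.6)
```

```text
t1.35 shift [-151.1, 146.0, 23.2] turn [0.02, -0.02, 29.2] w 0.0854 F [1.6 0.8 0.3] tcp [ 0.3898 -0.034   0.2232]
```

Call:
drive_tool(
  steps=[
    [[-151, 146, 23], [0, 0, 29.2], 1],
    [[-151, 146, 23], [0, 0, 29.2], 1],
    [[-151, 146, 23], [0, 0, 29.2], 1],
    [[-151, 146, 23], [0, 0, 29.2], 1],
    [[-151, 146, 23], [0, 0, 29.2], 1],
  ],
)

```text
time_s: 1.98
tcp_pos: [0.397, -0.2434, 0.1998]
tcp_rot: [[0.948, 0.319, -0.0], [0.319, -0.948, 0.0], [-0.0, -0.0, -1.0]]
wrist_force: [-0.1, 0.0, -0.1]
gripper_width: 0.0854
```

Run:
```python
from h import *
go([.3957,-.244,.137],-71.6)
```

```text
t1.98 shift [-1.4, 0.2, 62.8] turn [-0.03, 0.02, 0.21] w 0.0854 F [-0.1  0.  -0.1] tcp [ 0.397  -0.2434  0.1998]
```

Call:
drive_tool(
  steps=[
    [[-1, 0, 45], [0, 0, 0.2], 1],
    [[-1, 0, 63], [0, 0, 0.2], 1],
    [[-1, 0, 63], [0, 0, 0.2], 0],
    [[-1, 0, 63], [0, 0, 0.2], 0],
    [[-1, 0, 63], [0, 0, 0.2], 0],
  ],
  squeeze=50,
)

```text
time_s: 2.6
tcp_pos: [0.3968, -0.2424, 0.1382]
tcp_rot: [[0.948, 0.318, 0.001], [0.318, -0.948, -0.001], [0.001, 0.001, -1.0]]
wrist_force: [0.1, -0.2, -0.5]
gripper_width: 0.0323
```

Call:
drive_tool(
  steps=[
    [[0, 0, 0], [0, 0, 0], 0],
    [[0, 15, 0], [0, 0, 0], 0],
    [[0, 40, 0], [0, 0, 0], 0],
    [[0, 70, 0], [0, 0, 0], 0],
    [[0, 100, 0], [0, 0, 0], 0],
  ],
)

```text
time_s: 3.22
tcp_pos: [0.4284, -0.338, 0.1381]
tcp_rot: [[0.948, 0.318, 0.0], [0.318, -0.948, -0.0], [0.0, 0.0, -1.0]]
wrist_force: [-0.4, 3.4, 10.2]
gripper_width: 0.0103
```

Call:
drive_tool(
  steps=[
    [[0, 30, 0], [0, 0, 0], 0],
    [[0, 60, 0], [0, 0, 0], 0],
    [[0, 80, 0], [0, 0, 0], 0],
    [[0, 95, 0], [0, 0, 0], 0],
    [[0, 100, 0], [0, 0, 0], 0],
  ],
)

```text
time_s: 3.85
tcp_pos: [0.4599, -0.4332, 0.1381]
tcp_rot: [[0.948, 0.317, 0.0], [0.317, -0.948, -0.001], [-0.0, 0.001, -1.0]]
wrist_force: [-5.4, 0.8, 11.8]
gripper_width: 0.0101
```

Run:
```python
from h import *
shot("top",1)
go([.3957,-.244,.137],-71.6)
```

```text
t3.90 shift [-0.8, -200.2, 0.8] turn [0.09, 0.01, 0.11] w 0.0099 F [-3.7 -4.2  8. ] tcp [ 0.46   -0.4336  0.1381]
```

View pics/top1.png

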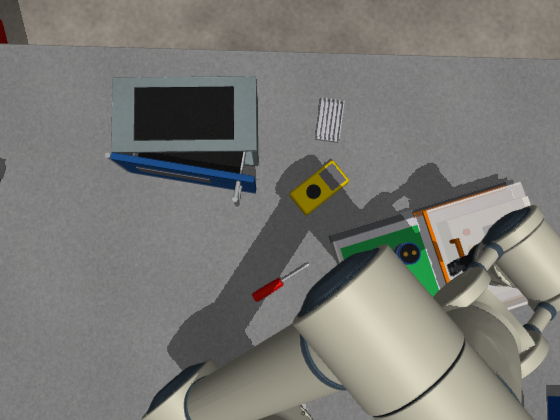

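The hood moves with the gripper (lip at (420,215), handle (457,248)), and a cap shows at (408,253). Next: slide the rest of the way to the stop, in small steps.

Call:
drive_tool(
  steps=[
    [[0, 10, 0], [0, 0, 0], 0],
    [[0, 18, 0], [0, 0, 0], 0],
    [[0, 24, 0], [0, 0, 0], 0],
    [[0, 28, 0], [0, 0, 0], 0],
    [[0, 28, 0], [0, 0, 0], 0],
  ],
)

```text
time_s: 4.53
tcp_pos: [0.4668, -0.4541, 0.138]
tcp_rot: [[0.948, 0.318, -0.005], [0.318, -0.948, 0.008], [-0.002, -0.009, -1.0]]
wrist_force: [-15.8, 31.7, 32.1]
gripper_width: 0.0101
```

Call:
drive_tool(
  steps=[
    [[0, 3, 0], [0, 0, 0], 0],
    [[0, 5, 0], [0, 0, 0], 0],
    [[0, 5, 0], [0, 0, 0], 0],
  ],
)

```text
time_s: 4.9
tcp_pos: [0.4667, -0.4542, 0.1377]
tcp_rot: [[0.948, 0.319, -0.009], [0.319, -0.948, 0.016], [-0.003, -0.018, -1.0]]
wrist_force: [-24.1, 60.4, 50.1]
gripper_width: 0.0102
```

Call:
drive_tool(
  steps=[
    [[0, -11, 0], [0, 0, 0], 0],
    [[0, -11, 0], [0, 0, 0], 0.4],
    [[0, -11, 0], [0, 0, 0], 0.7],
    [[0, -11, 0], [0, 0, 0], 0.7],
    [[0, -11, -60], [0, 0, 0], 0.7],
  ],
)

```text
time_s: 5.52
tcp_pos: [0.4654, -0.4513, 0.1939]
tcp_rot: [[0.948, 0.318, -0.005], [0.318, -0.948, 0.006], [-0.003, -0.008, -1.0]]
wrist_force: [0.2, -0.9, 1.0]
gripper_width: 0.0598
```

Run:
```python
from h import *
go([.45,-.1,.26],10)
```

```text
t5.53 shift [96.8, -338.5, -63.8] turn [-0.49, -0.16, -81.47] w 0.0598 F [ 0.2 -0.9  1. ] tcp [ 0.4654 -0.4513  0.1939]
```

Call:
drive_tool(
  steps=[
    [[97, -338, -75], [0, 0, -81.5], 1],
    [[97, -338, -75], [0, 0, -81.5], 1],
    [[97, -338, -75], [0, 0, -81.5], 1],
    [[97, -338, -75], [0, 0, -81.5], 1],
    [[97, -338, -75], [0, 0, -81.5], 1],
  ],
)

```text
time_s: 6.15
tcp_pos: [0.4533, -0.1459, 0.263]
tcp_rot: [[0.299, 0.954, 0.001], [0.954, -0.299, -0.0], [0.0, 0.001, -1.0]]
wrist_force: [1.4, -0.8, -0.0]
gripper_width: 0.0852
```

Run:
```python
from h import *
go([.5842,.0778,.26],81.9)
```

```text
t6.15 shift [252.6, 57.9, 3.0] turn [0.03, 0.02, -99.32] w 0.0852 F [ 1.4 -0.8 -0. ] tcp [ 0.4533 -0.1459  0.263 ]
```

Call:
drive_tool(
  steps=[
    [[200, 58, 3], [0, 0, -99.3], 1],
    [[200, 58, 3], [0, 0, -99.3], 1],
    [[253, 58, 3], [0, 0, -99.3], 1],
    [[253, 58, 3], [0, 0, -99.3], 1],
    [[253, 58, 3], [0, 0, -99.3], 1],
  ],
)

```text
time_s: 6.78
tcp_pos: [0.5872, 0.0792, 0.2591]
tcp_rot: [[-0.595, 0.804, 0.0], [0.804, 0.595, 0.001], [0.0, 0.001, -1.0]]
wrist_force: [0.1, -1.2, 0.2]
gripper_width: 0.0856
```

Run:
```python
from h import *
p,X=shot("scene",2)
shot("top",2)
go([.5842,.0778,.22],81.9)
```

```text
t6.88 shift [1.8, -1.3, 39.1] turn [0.0, -0.01, -45.64] w 0.0854 F [-0.2 -0.6  0.5] tcp [0.5863 0.0771 0.2591]
```

View pics/top2.png

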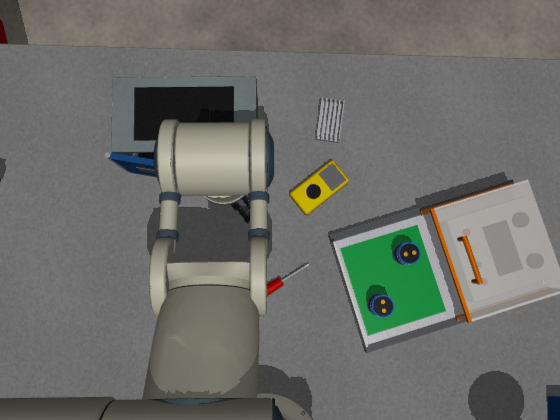

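View pics/scene2.png

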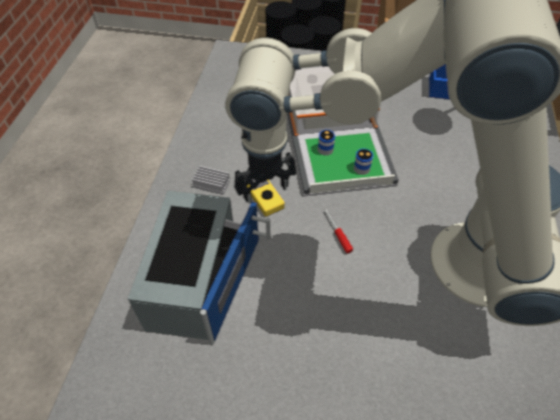

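The hood is fully back, and the bay holds exactly two caps, at (408,253) and (381,303) in the top view. I'll align with the door handle.

Call:
drive_tool(
  steps=[
    [[2, -1, 20], [0, 0, -45.6], 1],
    [[2, -1, 39], [0, 0, -45.6], 1],
    [[2, -1, 39], [0, 0, -45.6], 1],
    [[2, -1, 39], [0, 0, -45.6], 1],
    [[2, -1, 39], [0, 0, -45.6], 1],
  ],
)

```text
time_s: 7.5
tcp_pos: [0.5836, 0.0757, 0.2206]
tcp_rot: [[-0.989, 0.149, -0.0], [0.149, 0.989, -0.0], [0.0, -0.0, -1.0]]
wrist_force: [0.9, 0.5, -0.0]
gripper_width: 0.0856
```

Run:
```python
from h import *
shot("scene",3,(200,290,150,290),4)
go([.5845,.0782,.135],81.9)
P=dep("top",np.load("top0.npy")); Q=dep("scene",np.load("scene0.npy"))
print(tri(235,199.5,267.5,220))
```

```text
t7.55 shift [-0.5, 2.6, 85.5] turn [-0.01, -0.01, -0.44] w 0.0851 F [ 0.1 -0.1 -0.5] tcp [0.5836 0.0757 0.2205]
[0.58408507 0.07788626 0.16621761]
```

View pics/scene3.png

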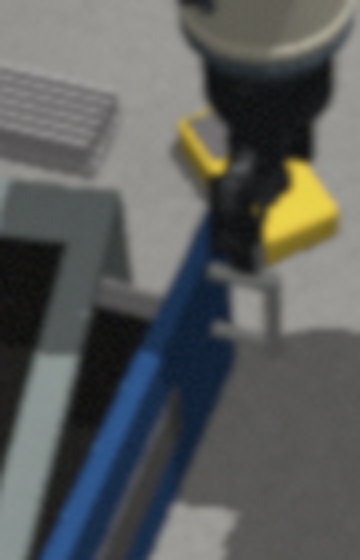

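Call:
drive_tool(
  steps=[
    [[0, 2, 50], [0, 0, 0], 1],
    [[0, 2, 88], [0, 0, 0], 1],
    [[0, 2, 88], [0, 0, 0], 0],
    [[0, 2, 88], [0, 0, 0], 0],
    [[0, 2, 88], [0, 0, 0], 0],
  ],
  squeeze=40,
)

```text
time_s: 8.18
tcp_pos: [0.5851, 0.0787, 0.1342]
tcp_rot: [[-0.989, 0.148, 0.003], [0.148, 0.989, 0.0], [-0.003, 0.0, -1.0]]
wrist_force: [1.6, -0.2, 0.9]
gripper_width: 0.0322
```

Call:
drive_tool(
  steps=[
    [[0, 0, 0], [0, 0, 0], 0],
    [[0, 0, 0], [0, 0, 0], 0],
    [[0, 0, 0], [0, 0, 0], 0],
  ],
)

```text
time_s: 8.55
tcp_pos: [0.5848, 0.0789, 0.1337]
tcp_rot: [[-0.989, 0.147, 0.002], [0.147, 0.989, -0.0], [-0.002, 0.0, -1.0]]
wrist_force: [0.4, -0.0, 9.1]
gripper_width: 0.0112
```

```bash
cat >> h.py <<'E'
H=np.array([.681,.3535]); CY=92.14
def hp(th,z=.131,H=H):
    a=np.radians(CY-th); y=np.array([np.cos(a),np.sin(a)]); x=np.array([np.sin(a),-np.cos(a)])
    return np.r_[H-.285*y-.057*x,z], CY-th
E
python3 - <<'E'
from h import *
print(hp(10.2))
p=arm.state()["tcp_pos"]; a=p[:2]-H; print(np.hypot(*a),np.hypot(.285,.057))
for th in (18,27,36,45,54): go(*hp(th))
E
```

```text
(array([0.5846032 , 0.07930726, 0.131     ]), 81.94)
0.2909966544697731 0.2906441122747887
t8.55 shift [38.5, 10.5, 2.6] turn [0.02, 0.12, 7.43] w 0.0112 F [ 0.4 -0.   9.1] tcp [0.5848 0.0789 0.1337]
t8.55 shift [80.4, 28.5, 2.5] turn [0.03, 0.11, 16.43] w 0.0112 F [ 0.4 -0.   9.1] tcp [0.5848 0.0789 0.1337]
t8.55 shift [118.9, 52.8, 2.4] turn [0.04, 0.11, 25.43] w 0.0112 F [ 0.4 -0.   9.1] tcp [0.5848 0.0789 0.1337]
t8.55 shift [153.2, 82.9, 2.4] turn [0.05, 0.11, 34.43] w 0.0112 F [ 0.4 -0.   9.1] tcp [0.5848 0.0789 0.1337]
t8.55 shift [182.4, 118.0, 2.3] turn [0.06, 0.11, 43.43] w 0.0112 F [ 0.4 -0.   9.1] tcp [0.5848 0.0789 0.1337]
```

Grasped (width 11 mm) and the geometry matches (radius 291 vs 290.6 mm). Next I'll swing the door.

Call:
drive_tool(
  steps=[
    [[38, 10, 0], [0, 0, 7.4], 0],
    [[80, 28, 0], [0, 0, 16.4], 0],
    [[119, 53, 0], [0, 0, 25.4], 0],
    [[153, 83, 0], [0, 0, 34.4], 0],
    [[182, 118, 0], [0, 0, 43.4], 0],
  ],
)

```text
time_s: 9.18
tcp_pos: [0.4218, 0.2235, 0.1338]
tcp_rot: [[-0.613, 0.79, 0.004], [0.79, 0.613, 0.001], [-0.001, 0.004, -1.0]]
wrist_force: [20.9, 8.6, -10.6]
gripper_width: 0.0107
```

Run:
```python
from h import *
for th in (54,63,72,81,90,98): go(*hp(th,.133))
```

```text
t9.18 shift [-0.8, -0.9, 0.7] turn [0.21, 0.08, -0.31] w 0.0107 F [ 20.9   8.6 -10.6] tcp [0.4218 0.2235 0.1338]
t9.18 shift [43.1, 11.3, 0.7] turn [0.22, 0.06, 8.69] w 0.0107 F [ 20.9   8.6 -10.6] tcp [0.4218 0.2235 0.1338]
t9.18 shift [84.6, 30.2, 0.7] turn [0.22, 0.04, 17.69] w 0.0107 F [ 20.9   8.6 -10.6] tcp [0.4218 0.2235 0.1338]
t9.18 shift [122.7, 55.4, 0.8] turn [0.23, 0.03, 26.69] w 0.0107 F [ 20.9   8.6 -10.6] tcp [0.4218 0.2235 0.1338]
t9.18 shift [156.3, 86.2, 0.9] turn [0.23, 0.01, 35.69] w 0.0107 F [ 20.9   8.6 -10.6] tcp [0.4218 0.2235 0.1338]
t9.18 shift [181.8, 117.7, 0.9] turn [0.23, -0.01, 43.69] w 0.0107 F [ 20.9   8.6 -10.6] tcp [0.4218 0.2235 0.1338]
```

Call:
drive_tool(
  steps=[
    [[43, 11, 0], [0, 0, 8.7], 0],
    [[84, 30, 0], [0, 0, 17.7], 0],
    [[122, 55, 0], [0, 0, 26.7], 0],
    [[156, 86, 0], [0, 0, 35.7], 0],
    [[179, 113, 0], [0, 0, 42.5], 0],
  ],
)

```text
time_s: 9.8
tcp_pos: [0.4032, 0.4351, 0.1338]
tcp_rot: [[0.079, 0.997, 0.007], [0.997, -0.079, 0.002], [0.002, 0.007, -1.0]]
wrist_force: [43.2, -14.2, -10.3]
gripper_width: 0.0108
```

Call:
drive_tool(
  steps=[
    [[0, 0, 0], [0, 0, 0], 0],
    [[0, 0, 0], [0, 0, 0], 0.6],
    [[0, 0, 0], [0, 0, 0], 0.6],
    [[0, 0, -50], [0, 0, 0], 0.6],
    [[0, 0, -120], [0, 0, 0], 0.6],
  ],
)

```text
time_s: 10.42
tcp_pos: [0.3987, 0.4321, 0.2455]
tcp_rot: [[0.076, 0.997, -0.002], [0.997, -0.076, -0.002], [-0.002, -0.002, -1.0]]
wrist_force: [0.2, 0.4, 0.7]
gripper_width: 0.0508
```

Run:
```python
from h import *
go([.45,0,.27],-40)
```

```text
t10.43 shift [-427.0, 83.8, -23.8] turn [-0.08, 0.15, 35.67] w 0.0508 F [0.2 0.4 0.7] tcp [0.3987 0.4321 0.2455]
```

Call:
drive_tool(
  steps=[
    [[-427, 84, -24], [0, 0, 0], 1],
    [[-427, 84, -24], [0, 0, 0], 1],
    [[-427, 84, -24], [0, 0, 0], 1],
    [[-427, 84, -24], [0, 0, 0], 1],
    [[-427, 84, -24], [0, 0, 0], 1],
  ],
)

```text
time_s: 11.05
tcp_pos: [0.4361, 0.1211, 0.2626]
tcp_rot: [[0.075, 0.997, 0.001], [0.997, -0.075, 0.0], [0.0, 0.0, -1.0]]
wrist_force: [1.1, -0.5, -0.1]
gripper_width: 0.0856
```

Run:
```python
from h import *
shot("top",4); shot("scene",4)
go([.479,-.326,.2],0)
```

```text
t11.15 shift [-439.2, 77.9, 63.3] turn [0.05, 0.06, -4.64] w 0.0857 F [-0.3  0.7 -0.5] tcp [0.4368 0.1181 0.2628]
```

View pics/top4.png

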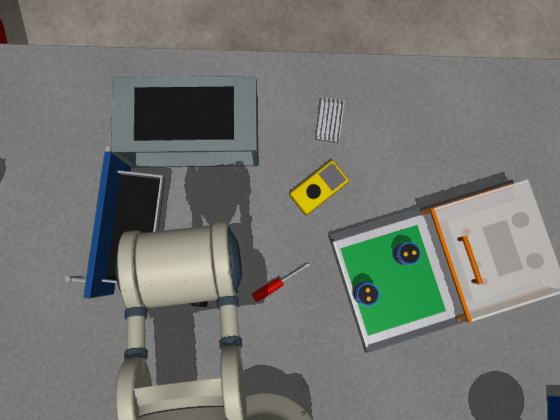

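View pics/scene4.png

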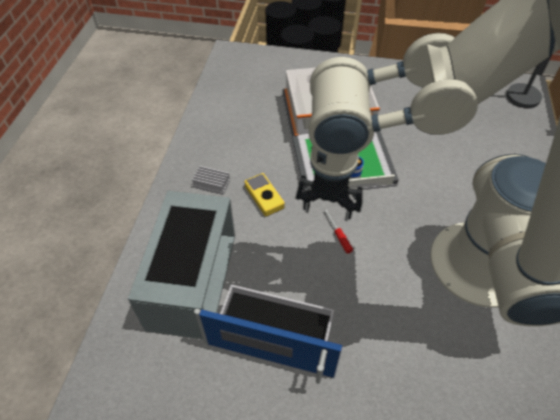

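The door stands wide open, with the trough floor around (137,205) in the top view. One cap has been knocked aside, from (381,303) to (367,293). Measuring again.

```bash
cat >> h.py <<'E'
def caps(X,z0,z1,box):
    u0,v0,u1,v1=box; m=np.zeros(X.shape[:2],np.uint8); s=X[v0:v1,u0:u1,2]; m[v0:v1,u0:u1]=(s>z0)&(s<z1)
    k,l,st,c=cv2.connectedComponentsWithStats(m)
    for i in range(1,k):
        if st[i,4]>60:
            Y=X[l==i]; (cx,cy),r=cv2.minEnclosingCircle(Y[:,:2].astype(np.float32)); print("cap px",c[i].round(1),"n",st[i,4],"centre",round(cx,4),round(cy,4),"r",round(r,4),"mean",np.mean(Y,0).round(4),"zmax",Y[:,2].max().round(4))
E
python3 - <<'E'
from h import *
P=dep("top",np.load("top4.npy")); caps(P,.088,.11,(330,205,450,350))
Q=dep("scene",np.load("scene4.npy"))
# door angle
t=cv2.imread("top4_raw.png"); hsv=cv2.cvtColor(t,cv2.COLOR_BGR2HSV)
m=(hsv[...,0]>100)&(hsv[...,0]<120)&(hsv[...,1]>150)&(P[...,2]>.172)
m[:,250:]=0
Y=P[m]; r=cv2.minAreaRect(Y[:,:2].astype(np.float32)); print(r,cv2.boxPoints(r))
# trough floor/walls from both
for nm,X in(("top",P),("scene",Q)):
    b=(X[...,0]>.4)&(X[...,0]<.66)&(X[...,1]>.22)&(X[...,1]<.375)
    for z0,z1 in((.08,.1),(.11,.124)):
        k=b&(X[...,2]>z0)&(X[...,2]<z1); Z=X[k]; print(nm,z0,k.sum(),Z.mean(0).round(4),Z.min(0).round(4),Z.max(0).round(4)) if k.sum() else 0
E
```

```text
cap px [408.5 253.1] n 412 centre 0.4759 -0.3261 r 0.0275 mean [ 0.4767 -0.3248  0.0974] zmax 0.1057
cap px [367. 294.] n 421 centre 0.3797 -0.2291 r 0.0268 mean [ 0.3803 -0.2284  0.0977] zmax 0.1045
((0.5222610235214233, 0.37315577268600464), (0.016003604978322983, 0.3174748420715332), 85.09717559814453) [[0.36342052 0.3787499 ]
 [0.67973375 0.35161656]
 [0.68110156 0.36756164]
 [0.3647883  0.39469498]]
top 0.08 2875 [0.5594 0.3224 0.0902] [0.4011 0.2507 0.0813] [0.6584 0.3748 0.1   ]
top 0.11 432 [0.5765 0.3167 0.1169] [0.4241 0.2504 0.11  ] [0.6586 0.3749 0.124 ]
scene 0.08 2739 [0.5222 0.2966 0.0905] [0.4    0.252  0.0805] [0.6599 0.3749 0.1   ]
scene 0.11 431 [0.5535 0.2831 0.1167] [0.4007 0.2503 0.1101] [0.6581 0.3749 0.1239]
```

Run:
```python
from h import *
P=dep("top",np.load("top4.npy"));Q=dep("scene",np.load("scene4.npy"))
a=np.radians(-4.9); y=np.array([np.cos(a),np.sin(a)]); x=np.array([np.sin(a),-np.cos(a)])
H2=np.array([.680,.352])
for nm,X in(("top",P),("scene",Q)):
    d=X[...,:2]-H2; dx=d@x; dy=d@y
    for z0,z1 in((.084,.096),(.112,.124)):
        k=(X[...,2]>z0)&(X[...,2]<z1)&(dx>.005)&(dx<.125)&(dy<-.005)&(dy>-.32)
        print(nm,z0,k.sum(),"dx",np.percentile(dx[k],[0,2,50,98,100]).round(4),"dy",np.percentile(dy[k],[0,2,50,98,100]).round(4), "z",np.median(X[k][:,2]).round(4))
        print(np.histogram(dy[k],np.arange(-.32,0,.02)))if 0 else 0
```

```text
top 0.084 2405 dx [0.005  0.0061 0.0435 0.1029 0.1046] dy [-0.2803 -0.2644 -0.1072 -0.0354 -0.0314] z 0.0899
top 0.112 243 dx [0.0052 0.0087 0.1003 0.1044 0.1052] dy [-0.2842 -0.2829 -0.0669 -0.0292 -0.029 ] z 0.1175
scene 0.084 2643 dx [0.0359 0.0387 0.0702 0.102  0.1045] dy [-0.2844 -0.2752 -0.1594 -0.0375 -0.0324] z 0.0903
scene 0.112 399 dx [0.0261 0.0311 0.1012 0.1062 0.1077] dy [-0.2843 -0.2838 -0.1561 -0.03   -0.0291] z 0.1173
```

Run:
```python
from h import *
go([.4762,-.3255,.16],-4.9)
```

```text
t11.15 shift [-438.9, 75.0, 103.3] turn [0.05, 0.05, 0.26] w 0.0857 F [-0.3  0.7 -0.5] tcp [0.4368 0.1181 0.2628]
```

Call:
drive_tool(
  steps=[
    [[-439, 75, 40], [0, 0, 0.3], 1],
    [[-439, 75, 40], [0, 0, 0.3], 1],
    [[-439, 75, 60], [0, 0, 0.3], 1],
    [[-439, 75, 80], [0, 0, 0.3], 1],
    [[-439, 75, 103], [0, 0, 0.3], 1],
  ],
)

```text
time_s: 11.78
tcp_pos: [0.4654, -0.1837, 0.2073]
tcp_rot: [[0.081, 0.997, 0.001], [0.997, -0.081, -0.0], [-0.0, 0.002, -1.0]]
wrist_force: [1.5, 0.5, 0.8]
gripper_width: 0.0853
```

Run:
```python
from h import *
go([.4762,-.3255,.16],-4.9)
go([.4762,-.3255,.056],-4.9)
```

```text
t11.78 shift [-140.4, 22.1, 47.4] turn [0.09, 0.02, 0.27] w 0.0853 F [1.5 0.5 0.8] tcp [ 0.4654 -0.1837  0.2073]
t11.78 shift [-140.4, 22.0, 151.4] turn [0.09, 0.02, 0.27] w 0.0853 F [1.5 0.5 0.8] tcp [ 0.4654 -0.1837  0.2073]
```

Call:
drive_tool(
  steps=[
    [[-140, 22, 47], [0, 0, 0.3], 1],
    [[-140, 22, 47], [0, 0, 0.3], 1],
    [[-140, 22, 47], [0, 0, 0.3], 1],
    [[-140, 22, 47], [0, 0, 0.3], 1],
  ],
)

```text
time_s: 12.28
tcp_pos: [0.4756, -0.3237, 0.1596]
tcp_rot: [[0.087, 0.996, -0.001], [0.996, -0.087, 0.001], [0.001, -0.001, -1.0]]
wrist_force: [0.1, 1.3, 0.3]
gripper_width: 0.0855
```

Run:
```python
from h import *
go([.4762,-.3255,.056],-4.9)
p,X=shot("scene",5,(270,410,60,200),4); caps(X,.088,.11,(290,110,400,200))
```

```text
t12.28 shift [-1.8, 0.8, 103.6] turn [-0.05, -0.04, -0.11] w 0.0855 F [0.1 1.3 0.3] tcp [ 0.4756 -0.3237  0.1596]
cap px [327.1 135.9] n 183 centre 0.4778 -0.3271 r 0.0289 mean [ 0.4751 -0.3235  0.0972] zmax 0.1054
cap px [354.9 162.5] n 213 centre 0.3807 -0.2307 r 0.0295 mean [ 0.3793 -0.2264  0.0971] zmax 0.1043
```

View pics/scene5.png

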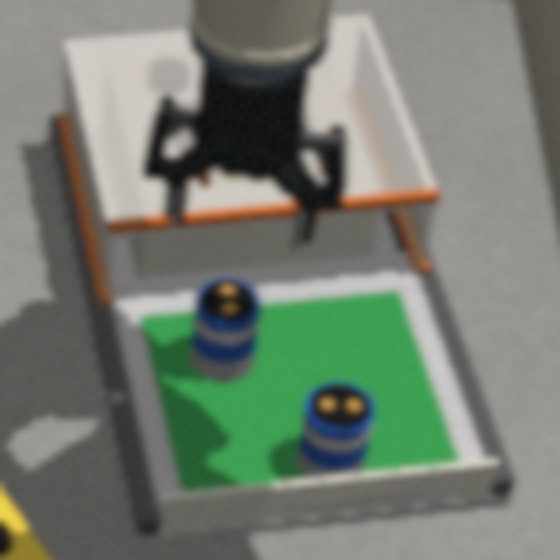

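Both views agree on the caps (327,136) and (355,162), and the gripper is above the rear one. Descending.

Call:
drive_tool(
  steps=[
    [[-2, 1, 50], [0, 0, 0], 1],
    [[-2, 1, 85], [0, 0, 0], 1],
    [[-2, 1, 103], [0, 0, 0], 1],
    [[-2, 1, 103], [0, 0, 0], 0],
    [[-2, 1, 103], [0, 0, 0], 0],
  ],
  squeeze=40,
)

```text
time_s: 12.95
tcp_pos: [0.4774, -0.3249, 0.0585]
tcp_rot: [[0.085, 0.996, 0.001], [0.996, -0.085, -0.001], [-0.001, 0.001, -1.0]]
wrist_force: [-1.1, 0.2, 10.8]
gripper_width: 0.0516
```

Call:
drive_tool(
  steps=[
    [[0, 0, 0], [0, 0, 0], 0],
    [[0, 0, 0], [0, 0, 0], 0],
    [[0, 0, -20], [0, 0, 0], 0],
    [[0, 0, -70], [0, 0, 0], 0],
    [[0, 0, -125], [0, 0, 0], 0],
  ],
)

```text
time_s: 13.58
tcp_pos: [0.4764, -0.3249, 0.1842]
tcp_rot: [[0.086, 0.996, -0.0], [0.996, -0.086, 0.0], [0.0, -0.0, -1.0]]
wrist_force: [0.6, -1.2, -2.4]
gripper_width: 0.051
```

Call:
drive_tool(
  steps=[
    [[0, 0, -60], [0, 0, 0], 0],
    [[0, 0, -60], [0, 0, 0], 0],
  ],
)

```text
time_s: 13.82
tcp_pos: [0.4784, -0.3266, 0.2478]
tcp_rot: [[0.086, 0.996, 0.007], [0.996, -0.086, -0.006], [-0.005, 0.008, -1.0]]
wrist_force: [-0.3, -0.2, -2.3]
gripper_width: 0.0507
```

Run:
```python
from h import *
go([.45,0,.25],-4.9)
go([.5775,.3096,.25],-4.9)
```

```text
t13.82 shift [322.9, -56.3, -4.4] turn [0.44, 0.31, -0.01] w 0.0507 F [-0.3 -0.2 -2.3] tcp [ 0.4784 -0.3266  0.2478]
t13.82 shift [642.3, 44.2, -5.4] turn [0.44, 0.31, -0.01] w 0.0507 F [-0.3 -0.2 -2.3] tcp [ 0.4784 -0.3266  0.2478]
```

Call:
drive_tool(
  steps=[
    [[642, 44, -5], [0, 0, 0], 0],
    [[642, 44, -5], [0, 0, 0], 0],
    [[642, 44, -5], [0, 0, 0], 0],
    [[642, 44, -5], [0, 0, 0], 0],
    [[642, 44, -5], [0, 0, 0], 0],
  ],
)

```text
time_s: 14.45
tcp_pos: [0.5242, -0.0144, 0.2443]
tcp_rot: [[0.086, 0.996, -0.0], [0.996, -0.086, 0.0], [0.0, -0.0, -1.0]]
wrist_force: [1.1, -0.1, -1.5]
gripper_width: 0.0512
```

Run:
```python
from h import *
go([.5775,.3096,.24],-4.9)
```

```text
t14.45 shift [327.4, 25.2, 4.3] turn [-0.02, -0.0, -0.03] w 0.0512 F [ 1.1 -0.1 -1.5] tcp [ 0.5242 -0.0144  0.2443]
```

Call:
drive_tool(
  steps=[
    [[327, 25, 4], [0, 0, 0], 0],
    [[327, 25, 4], [0, 0, 0], 0],
    [[327, 25, 4], [0, 0, 0], 0],
    [[327, 25, 4], [0, 0, 0], 0],
    [[327, 25, 4], [0, 0, 0], 0],
  ],
)

```text
time_s: 15.08
tcp_pos: [0.5746, 0.2939, 0.2402]
tcp_rot: [[0.086, 0.996, -0.001], [0.996, -0.086, -0.0], [-0.0, -0.001, -1.0]]
wrist_force: [1.5, -1.0, -0.9]
gripper_width: 0.0514
```

Call:
drive_tool(
  steps=[
    [[0, 0, 0], [0, 0, 0], 0],
    [[0, 0, 0], [0, 0, 0], 0],
  ],
)

```text
time_s: 15.32
tcp_pos: [0.5745, 0.2916, 0.2401]
tcp_rot: [[0.085, 0.996, -0.001], [0.996, -0.085, -0.001], [-0.001, -0.001, -1.0]]
wrist_force: [-0.9, 0.1, -1.6]
gripper_width: 0.0512
```

Run:
```python
from h import *
go([.5775,.3096,.1185],-4.9)
shot("scene",6,(120,400,150,390),2.5)
```

```text
t15.32 shift [18.3, 1.6, 121.6] turn [-0.06, 0.05, 0.02] w 0.0512 F [-0.9  0.1 -1.6] tcp [0.5745 0.2916 0.2401]
```

View pics/scene6.png

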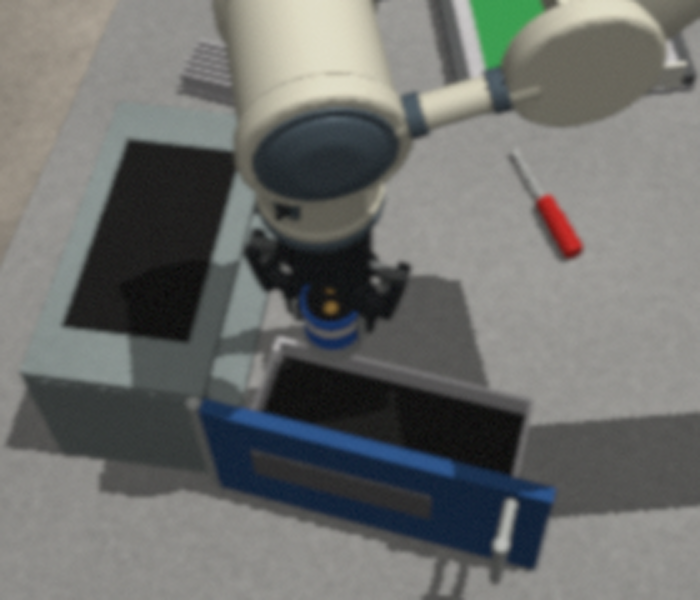

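Call:
drive_tool(
  steps=[
    [[18, 2, 0], [0, 0, 0], 0],
    [[18, 2, 50], [0, 0, 0], 0],
    [[18, 2, 90], [0, 0, 0], 0],
    [[18, 2, 110], [0, 0, 0], 0],
    [[18, 2, 115], [0, 0, 0], 0],
  ],
)

```text
time_s: 16.0
tcp_pos: [0.5784, 0.3092, 0.1247]
tcp_rot: [[0.087, 0.996, -0.002], [0.996, -0.087, -0.001], [-0.001, -0.002, -1.0]]
wrist_force: [-0.8, -0.8, -0.8]
gripper_width: 0.0513
```

Run:
```python
from h import *
go([.5775,.3096,.1175],-4.9)
```

```text
t16.00 shift [0.4, -0.9, 7.2] turn [-0.1, 0.05, -0.08] w 0.0513 F [-0.8 -0.8 -0.8] tcp [0.5784 0.3092 0.1247]
```

Call:
drive_tool(
  steps=[
    [[0, 0, 4], [0, 0, 0], 0],
    [[0, 0, 7], [0, 0, 0], 0],
    [[0, 0, 7], [0, 0, 0], 0],
  ],
)

```text
time_s: 16.38
tcp_pos: [0.5789, 0.3096, 0.1193]
tcp_rot: [[0.086, 0.996, 0.001], [0.996, -0.086, 0.0], [0.0, 0.001, -1.0]]
wrist_force: [0.8, -0.5, -2.0]
gripper_width: 0.0511
```

Call:
drive_tool(
  steps=[
    [[0, 0, 1], [0, 0, 0], 0.75],
    [[0, 0, 1], [0, 0, 0], 0.75],
    [[0, 0, 1], [0, 0, 0], 0.75],
    [[0, 0, -40], [0, 0, 0], 0.75],
    [[0, 0, -100], [0, 0, 0], 0.75],
  ],
)

```text
time_s: 17.0
tcp_pos: [0.5778, 0.3091, 0.2186]
tcp_rot: [[0.086, 0.996, -0.003], [0.996, -0.086, -0.001], [-0.002, -0.003, -1.0]]
wrist_force: [0.4, 0.3, 0.6]
gripper_width: 0.0642
```

Run:
```python
from h import *
go([.45,0,.26],-4.9)
go([.38,-.2288,.20],18.4)
```

```text
t17.00 shift [-319.0, -100.9, -40.6] turn [-0.18, 0.09, -0.03] w 0.0642 F [0.4 0.3 0.6] tcp [0.5778 0.3091 0.2186]
t17.00 shift [-552.9, -150.8, 20.0] turn [-0.19, 0.06, -23.33] w 0.0642 F [0.4 0.3 0.6] tcp [0.5778 0.3091 0.2186]
```

Call:
drive_tool(
  steps=[
    [[-319, -101, -40], [0, 0, -10], 1],
    [[-319, -101, -40], [0, 0, -10], 1],
    [[-319, -101, -40], [0, 0, -10], 1],
    [[-319, -101, -40], [0, 0, -10], 1],
    [[-319, -101, -40], [0, 0, -10], 1],
  ],
)

```text
time_s: 17.62
tcp_pos: [0.4591, 0.0213, 0.2564]
tcp_rot: [[-0.089, 0.996, 0.001], [0.996, 0.089, -0.0], [-0.0, 0.001, -1.0]]
wrist_force: [1.2, -0.7, 0.8]
gripper_width: 0.0857
```

Run:
```python
from h import *
go([.38,-.2288,.20],18.4)
p,X=shot("top",7,(90,290,140,320),3); caps(X,.14,.17,(95,155,200,300)); caps(X,.088,.11,(330,205,450,350))
shot("scene",7,(120,400,60,400),1.7)
```

```text
t17.62 shift [-242.1, -101.0, 56.4] turn [0.04, 0.02, -13.3] w 0.0857 F [ 1.2 -0.7  0.8] tcp [0.4591 0.0213 0.2564]
cap px [104.3 221.3] n 588 centre 0.523 0.3614 r 0.1595 mean [0.5301 0.366  0.1546] zmax 0.1699
cap px [132.3 200.8] n 470 centre 0.5772 0.3085 r 0.0271 mean [0.5765 0.3065 0.1551] zmax 0.1642
cap px [367. 294.] n 416 centre 0.38 -0.2294 r 0.0264 mean [ 0.3803 -0.2284  0.0976] zmax 0.1047
```

View pics/scene7.png

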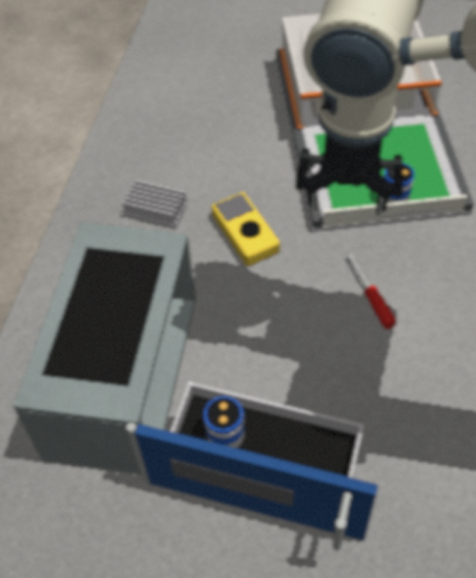

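The first cap stands in the trough (scene crop (224,418)), top at 155 mm. The second is still in the bay at (0.380, -0.229).

Call:
drive_tool(
  steps=[
    [[-242, -101, 40], [0, 0, -13.3], 1],
    [[-242, -101, 40], [0, 0, -13.3], 1],
    [[-242, -101, 50], [0, 0, -13.3], 1],
    [[-242, -101, 56], [0, 0, -13.3], 1],
    [[-242, -101, 56], [0, 0, -13.3], 1],
  ],
)

```text
time_s: 18.35
tcp_pos: [0.38, -0.2293, 0.1994]
tcp_rot: [[-0.313, 0.95, -0.0], [0.95, 0.313, -0.0], [-0.0, -0.0, -1.0]]
wrist_force: [0.9, 0.7, 0.4]
gripper_width: 0.0856
```

Run:
```python
from h import *
go([.38,-.2290,.12],18.4)
p,X=shot("top",8);caps(X,.088,.11,(330,205,450,350))
```

```text
t18.35 shift [0.3, 0.1, 79.4] turn [-0.01, 0.0, -0.14] w 0.0856 F [0.9 0.7 0.4] tcp [ 0.38   -0.2293  0.1994]
cap px [361.3 291.8] n 156 centre 0.3823 -0.2217 r 0.0248 mean [ 0.385  -0.2152  0.0974] zmax 0.1045
```

Call:
drive_tool(
  steps=[
    [[0, 0, 60], [0, 0, 0], 1],
    [[0, 0, 115], [0, 0, 0], 1],
    [[0, 0, 141], [0, 0, 0], 1],
    [[0, 0, 141], [0, 0, 0], 0],
    [[0, 0, 141], [0, 0, 0], 0],
  ],
)

```text
time_s: 19.02
tcp_pos: [0.3814, -0.2273, 0.0599]
tcp_rot: [[-0.316, 0.949, 0.001], [0.949, 0.316, -0.001], [-0.001, 0.001, -1.0]]
wrist_force: [-2.4, -0.9, 8.2]
gripper_width: 0.0515
```

Call:
drive_tool(
  steps=[
    [[0, 0, 0], [0, 0, 0], 0],
    [[0, 0, 0], [0, 0, 0], 0],
    [[0, 0, -20], [0, 0, 0], 0],
    [[0, 0, -70], [0, 0, 0], 0],
    [[0, 0, -125], [0, 0, 0], 0],
  ],
)

```text
time_s: 19.65
tcp_pos: [0.3804, -0.2268, 0.1857]
tcp_rot: [[-0.315, 0.949, -0.0], [0.949, 0.315, 0.0], [0.0, -0.0, -1.0]]
wrist_force: [1.0, -1.0, -3.5]
gripper_width: 0.0514
```

Call:
drive_tool(
  steps=[
    [[0, 0, -60], [0, 0, 0], 0],
    [[0, 0, -60], [0, 0, 0], 0],
  ],
)

```text
time_s: 19.9
tcp_pos: [0.3824, -0.2283, 0.2484]
tcp_rot: [[-0.315, 0.949, 0.007], [0.949, 0.315, -0.005], [-0.007, 0.005, -1.0]]
wrist_force: [0.8, -0.3, -3.4]
gripper_width: 0.0512
```

Run:
```python
from h import *
go([.46,0,.25],10)
```

```text
t19.90 shift [192.2, 145.7, -2.3] turn [0.3, 0.39, 8.38] w 0.0512 F [ 0.8 -0.3 -3.4] tcp [ 0.3824 -0.2283  0.2484]
```

Call:
drive_tool(
  steps=[
    [[192, 146, -2], [0, 0, 8.4], 0],
    [[192, 146, -2], [0, 0, 8.4], 0],
    [[192, 146, -2], [0, 0, 8.4], 0],
    [[192, 146, -2], [0, 0, 8.4], 0],
    [[192, 146, -2], [0, 0, 8.4], 0],
  ],
)

```text
time_s: 20.52
tcp_pos: [0.4589, 0.0047, 0.2452]
tcp_rot: [[-0.178, 0.984, -0.001], [0.984, 0.178, 0.001], [0.001, -0.001, -1.0]]
wrist_force: [-0.3, -0.9, -3.3]
gripper_width: 0.0512
```

Run:
```python
from h import *
go([.4619,.3196,.24],-4.9)
```

```text
t20.52 shift [309.3, 59.0, 5.4] turn [-0.04, -0.05, 15.16] w 0.0512 F [-0.3 -0.9 -3.3] tcp [0.4589 0.0047 0.2452]
```

Call:
drive_tool(
  steps=[
    [[309, 59, 5], [0, 0, 15.2], 0],
    [[309, 59, 5], [0, 0, 15.2], 0],
    [[309, 59, 5], [0, 0, 15.2], 0],
    [[309, 59, 5], [0, 0, 15.2], 0],
    [[309, 59, 5], [0, 0, 15.2], 0],
  ],
)

```text
time_s: 21.15
tcp_pos: [0.4628, 0.303, 0.2404]
tcp_rot: [[0.092, 0.996, -0.001], [0.996, -0.092, -0.001], [-0.001, -0.001, -1.0]]
wrist_force: [1.8, -0.2, -3.0]
gripper_width: 0.0506
```

Call:
drive_tool(
  steps=[
    [[0, 0, 0], [0, 0, 0], 0],
    [[0, 0, 0], [0, 0, 0], 0],
  ],
)

```text
time_s: 21.4
tcp_pos: [0.4628, 0.301, 0.2403]
tcp_rot: [[0.091, 0.996, -0.001], [0.996, -0.091, -0.001], [-0.001, -0.001, -1.0]]
wrist_force: [-0.8, 0.5, -3.1]
gripper_width: 0.0512
```

Run:
```python
from h import *
go([.4619,.3186,.118],-4.9)
shot("scene",9,(120,400,150,390),2.5)
```

```text
t21.40 shift [17.6, -2.3, 122.3] turn [-0.07, 0.07, -0.31] w 0.0512 F [-0.8  0.5 -3.1] tcp [0.4628 0.301  0.2403]
```

View pics/scene9.png

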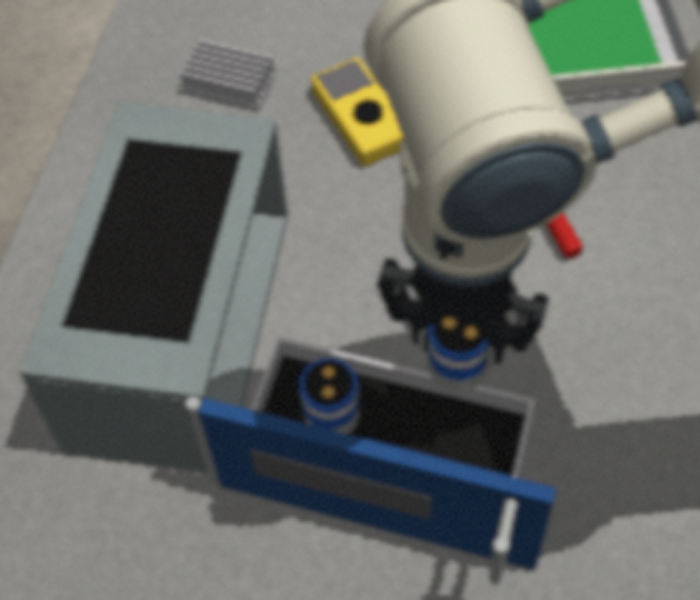

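Second cap held upright, first standing in the trough at (328,390). Lowering.

Call:
drive_tool(
  steps=[
    [[18, -2, 0], [0, 0, 0], 0],
    [[18, -2, 50], [0, 0, 0], 0],
    [[18, -2, 90], [0, 0, 0], 0],
    [[18, -2, 110], [0, 0, 0], 0],
    [[18, -2, 115], [0, 0, 0], 0],
  ],
)

```text
time_s: 22.08
tcp_pos: [0.4626, 0.3195, 0.1251]
tcp_rot: [[0.092, 0.996, -0.002], [0.996, -0.092, -0.001], [-0.001, -0.002, -1.0]]
wrist_force: [-0.2, -0.2, -2.8]
gripper_width: 0.0514
```

Call:
drive_tool(
  steps=[
    [[0, 0, 4], [0, 0, 0], 0],
    [[0, 0, 6], [0, 0, 0], 0],
    [[0, 0, 7], [0, 0, 0], 0],
    [[0, 0, 7], [0, 0, 0], 0],
  ],
)

```text
time_s: 22.58
tcp_pos: [0.463, 0.32, 0.1195]
tcp_rot: [[0.091, 0.996, 0.0], [0.996, -0.091, 0.0], [0.0, 0.0, -1.0]]
wrist_force: [-0.2, -0.2, -3.1]
gripper_width: 0.0511
```

Call:
drive_tool(
  steps=[
    [[0, 0, 2], [0, 0, 0], 0],
    [[0, 0, 2], [0, 0, 0], 0.75],
    [[0, 0, 2], [0, 0, 0], 0.75],
    [[0, 0, 2], [0, 0, 0], 0.75],
    [[0, 0, -40], [0, 0, 0], 0.75],
  ],
)

```text
time_s: 23.2
tcp_pos: [0.4615, 0.3191, 0.1574]
tcp_rot: [[0.091, 0.996, -0.005], [0.996, -0.091, -0.003], [-0.003, -0.004, -1.0]]
wrist_force: [0.9, 0.3, 0.6]
gripper_width: 0.0641
```

Call:
drive_tool(
  steps=[
    [[0, 0, -60], [0, 0, 0], 0.75],
    [[-62, 0, -80], [0, 0, 0], 0.75],
    [[-124, 0, -80], [0, 0, 0], 0.75],
    [[-180, 0, -80], [0, 0, 0], 0.75],
    [[-180, 0, -80], [0, 0, 0], 1],
  ],
)

```text
time_s: 23.82
tcp_pos: [0.446, 0.1376, 0.2394]
tcp_rot: [[0.095, 0.995, -0.0], [0.995, -0.095, -0.001], [-0.001, -0.0, -1.0]]
wrist_force: [-0.5, 0.9, -0.6]
gripper_width: 0.0797
```

Run:
```python
from h import *
p,X=shot("top",10,(90,290,140,320),3); caps(X,.14,.17,(118,155,200,300)); caps(X,.06,.11,(345,225,420,350))
shot("scene",10,(120,400,60,400),1.7)
print(arm.state()["tcp_pos"])
```

```text
cap px [132.2 200.8] n 467 centre 0.5763 0.3082 r 0.0272 mean [0.5766 0.3068 0.155 ] zmax 0.1627
[0.44670739 0.14036993 0.23934521]
```

View pics/scene10.png

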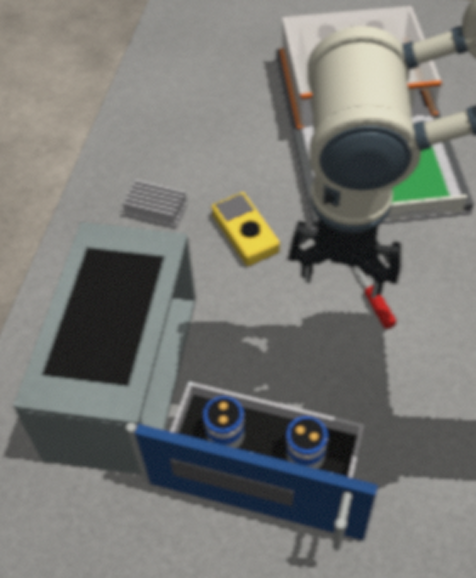

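View pics/top10.png

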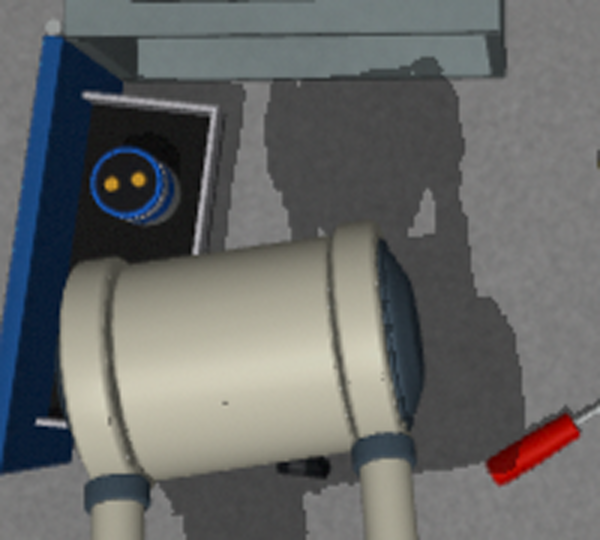

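Both caps stand upright in the trough at (224,418) and (307,440). Back to the door handle to close it.

Run:
```python
from h import *
print(hp(97))
p,y=hp(97,.24); go(p,y)
P=dep("top",np.load("top4.npy"))
Y=P[265:300,60:95]; k=(Y[...,2]>.155)&(Y[...,2]<.18); print(Y[k].mean(0) if k.any() else 0, k.sum())
t=cv2.imread("top4_raw.png"); cv2.imwrite("pics/hh.png",cv2.resize(t[255:310,50:130],None,fx=8,fy=8))
```

```text
(array([0.40185378, 0.43444064, 0.131     ]), -4.859999999999999)
t23.93 shift [288.6, -71.9, -0.6] turn [0.02, -0.02, -0.46] w 0.0853 F [-0.1  1.6 -0.5] tcp [0.4467 0.1404 0.2393]
[0.39584649 0.39531888 0.1716493 ] 291
```

View pics/hh.png

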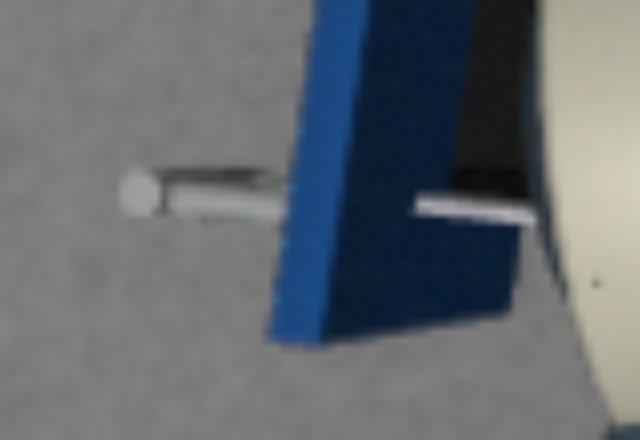

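Run:
```python
from h import *
print(atz("top",67.1,278.8,.17), dep("top",np.load("top4.npy"))[277:281,66:69])
```

```text
[0.40181961 0.43424415 0.17      ] [[[0.40557653 0.4375195  0.1682139 ]
  [0.40562197 0.43540897 0.16811066]
  [0.40581856 0.43104519 0.17405098]]

 [[0.403499   0.43644237 0.1707164 ]
  [0.40350888 0.43482715 0.16930385]
  [0.40364681 0.43143088 0.17265661]]

 [[0.40124452 0.43781101 0.16671945]
  [0.40142194 0.43397272 0.17122612]
  [0.4013803  0.43299074 0.16810955]]

 [[0.39909393 0.43773156 0.16657054]
  [0.39915569 0.43541065 0.16702447]
  [0.39923099 0.4329257  0.16792307]]]
```

Call:
drive_tool(
  steps=[
    [[289, -72, -5], [0, 0, -0.5], 1],
    [[289, -72, -5], [0, 0, -0.5], 1],
    [[289, -72, -5], [0, 0, -0.5], 1],
    [[289, -72, -5], [0, 0, -0.5], 1],
    [[289, -72, -5], [0, 0, -0.5], 1],
  ],
)

```text
time_s: 24.55
tcp_pos: [0.3994, 0.439, 0.2439]
tcp_rot: [[0.079, 0.997, -0.0], [0.997, -0.079, 0.0], [0.0, -0.0, -1.0]]
wrist_force: [0.6, -0.7, 0.7]
gripper_width: 0.0854
```

Call:
drive_tool(
  steps=[
    [[0, 0, 0], [0, 0, 0], 1],
    [[0, 0, 0], [0, 0, 0], 1],
  ],
)

```text
time_s: 24.8
tcp_pos: [0.4004, 0.4355, 0.2437]
tcp_rot: [[0.081, 0.997, -0.0], [0.997, -0.081, -0.001], [-0.001, -0.0, -1.0]]
wrist_force: [0.5, -0.5, -0.8]
gripper_width: 0.0858
```

Run:
```python
from h import *
p,y=hp(97,.134); go(p,y)
shot("scene",11,(120,400,150,390),2.5)
```

```text
t24.80 shift [-0.9, 1.6, 109.7] turn [-0.02, 0.04, 0.24] w 0.0858 F [ 0.5 -0.5 -0.8] tcp [0.4004 0.4355 0.2437]
```

View pics/scene11.png

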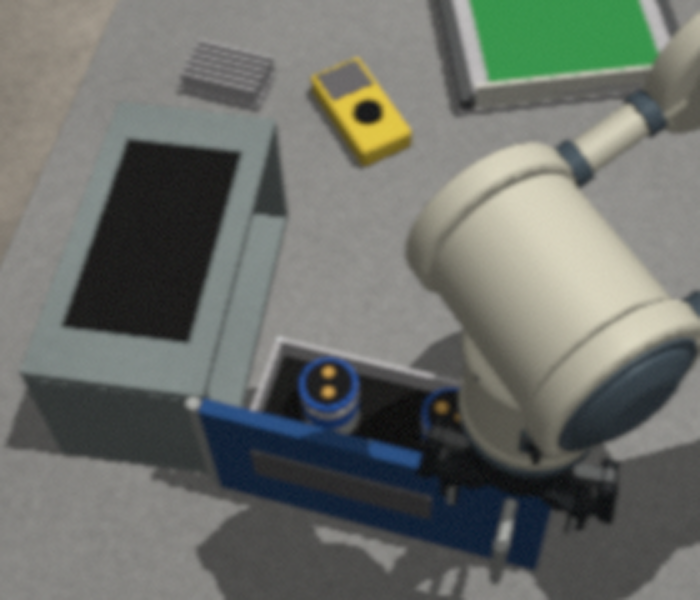

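The gripper is above the door handle (bar at (505,525)). Both caps are standing.

Call:
drive_tool(
  steps=[
    [[-1, 2, 50], [0, 0, 0], 1],
    [[-1, 2, 95], [0, 0, 0], 1],
    [[-1, 2, 110], [0, 0, 0], 1],
    [[-1, 2, 110], [0, 0, 0], 0],
    [[-1, 2, 110], [0, 0, 0], 0],
  ],
)

```text
time_s: 25.48
tcp_pos: [0.4039, 0.4343, 0.1359]
tcp_rot: [[0.083, 0.997, 0.002], [0.997, -0.083, 0.002], [0.002, 0.002, -1.0]]
wrist_force: [0.7, 0.6, 0.5]
gripper_width: 0.0515
```

Call:
drive_tool(
  steps=[
    [[0, 0, 0], [0, 0, 0], 0],
    [[0, 0, 0], [0, 0, 0], 0],
    [[0, 0, 0], [0, 0, 0], 0],
  ],
)

```text
time_s: 25.85
tcp_pos: [0.4034, 0.4342, 0.135]
tcp_rot: [[0.082, 0.997, 0.001], [0.997, -0.082, 0.001], [0.001, 0.001, -1.0]]
wrist_force: [-1.6, 0.2, 8.2]
gripper_width: 0.0109
```

Run:
```python
from h import *
for th in (97,96,94,91,87.5,83.5): go(*hp(th,.134))
```

```text
t25.85 shift [0.1, -1.5, 1.0] turn [0.06, -0.06, 0.14] w 0.0109 F [-1.6  0.2  8.2] tcp [0.4034 0.4342 0.135 ]
t25.85 shift [-4.9, -2.5, 1.0] turn [0.06, -0.06, -0.86] w 0.0109 F [-1.6  0.2  8.2] tcp [0.4034 0.4342 0.135 ]
t25.85 shift [-14.9, -4.2, 1.0] turn [0.06, -0.06, -2.86] w 0.0109 F [-1.6  0.2  8.2] tcp [0.4034 0.4342 0.135 ]
t25.85 shift [-30.0, -6.0, 1.0] turn [0.06, -0.06, -5.86] w 0.0109 F [-1.6  0.2  8.2] tcp [0.4034 0.4342 0.135 ]
t25.85 shift [-47.7, -7.2, 1.0] turn [0.06, -0.05, -9.36] w 0.0109 F [-1.6  0.2  8.2] tcp [0.4034 0.4342 0.135 ]
t25.85 shift [-68.0, -7.1, 1.0] turn [0.06, -0.05, -13.36] w 0.0109 F [-1.6  0.2  8.2] tcp [0.4034 0.4342 0.135 ]
```

Call:
drive_tool(
  steps=[
    [[-5, -1, 0], [0, 0, -1], 0],
    [[-15, -3, 0], [0, 0, -3], 0],
    [[-30, -4.5, 0], [0, 0, -6], 0],
    [[-48, -6, 0], [0, 0, -9.5], 0],
    [[-63, -6, 0], [0, 0, -12.5], 0],
  ],
)

```text
time_s: 26.48
tcp_pos: [0.3923, 0.3716, 0.135]
tcp_rot: [[-0.137, 0.991, 0.002], [0.991, 0.137, 0.001], [0.001, 0.002, -1.0]]
wrist_force: [1.2, 1.1, 6.4]
gripper_width: 0.0109
```

```bash
cat >> h.py <<'E'
def rel(ths,z=.134):
    s=arm.state(); p=s["tcp_pos"]; R=s["tcp_rot"]
    d=p[:2]-H; a=np.degrees(np.arctan2(d[1],d[0])); r0=hp(0)[0][:2]-H; a0=np.degrees(np.arctan2(r0[1],r0[0]))
    print("theta by pos",(a0-a)%360,"by yaw",CY-np.degrees(np.arctan2(R[1,1],R[0,1])),"r",np.hypot(*d))
    for th in ths: print(th,end=" "); go(*hp(th,z))
E
python3 - <<'E'
from h import *
rel((84,80,76,72,68,64,60))
E
```

```text
theta by pos 84.41162607013786 by yaw 84.25052566886059 r 0.28922004720192185
84 t26.48 shift [-1.8, -1.8, 1.0] turn [0.11, -0.06, -0.25] w 0.0109 F [1.2 1.1 6.4] tcp [0.3923 0.3716 0.135 ]
80 t26.48 shift [-21.8, -5.0, 1.0] turn [0.11, -0.06, -4.25] w 0.0109 F [1.2 1.1 6.4] tcp [0.3923 0.3716 0.135 ]
76 t26.48 shift [-42.0, -6.8, 1.0] turn [0.11, -0.05, -8.25] w 0.0109 F [1.2 1.1 6.4] tcp [0.3923 0.3716 0.135 ]
72 t26.48 shift [-62.3, -7.2, 0.9] turn [0.11, -0.05, -12.25] w 0.0109 F [1.2 1.1 6.4] tcp [0.3923 0.3716 0.135 ]
68 t26.48 shift [-82.6, -6.1, 0.9] turn [0.11, -0.04, -16.25] w 0.0109 F [1.2 1.1 6.4] tcp [0.3923 0.3716 0.135 ]
64 t26.48 shift [-102.7, -3.7, 0.9] turn [0.11, -0.04, -20.25] w 0.0109 F [1.2 1.1 6.4] tcp [0.3923 0.3716 0.135 ]
60 t26.48 shift [-122.6, 0.2, 0.9] turn [0.12, -0.04, -24.25] w 0.0109 F [1.2 1.1 6.4] tcp [0.3923 0.3716 0.135 ]
```

Call:
drive_tool(
  steps=[
    [[-22, -4, 0], [0, 0, -4.2], 0],
    [[-42, -6, 0], [0, 0, -8.2], 0],
    [[-62, -6, 0], [0, 0, -12.2], 0],
    [[-82, -5, 0], [0, 0, -16.2], 0],
    [[-102, -2.5, 0], [0, 0, -20.2], 0],
  ],
)

```text
time_s: 27.1
tcp_pos: [0.4038, 0.27, 0.135]
tcp_rot: [[-0.471, 0.882, 0.002], [0.882, 0.471, 0.001], [0.0, 0.002, -1.0]]
wrist_force: [2.4, 2.0, 6.3]
gripper_width: 0.0112
```

Run:
```python
from h import *
rel((60,56,52,48,44,40))
```

```text
theta by pos 64.06101227631996 by yaw 64.02716142058755 r 0.2895012704749174
60 t27.10 shift [-20.1, -4.5, 1.0] turn [0.11, -0.0, -4.03] w 0.0112 F [2.4 2.  6.3] tcp [0.4038 0.27   0.135 ]
56 t27.10 shift [-40.3, -6.3, 1.0] turn [0.11, 0.0, -8.03] w 0.0112 F [2.4 2.  6.3] tcp [0.4038 0.27   0.135 ]
52 t27.10 shift [-60.6, -6.8, 1.0] turn [0.11, 0.01, -12.03] w 0.0112 F [2.4 2.  6.3] tcp [0.4038 0.27   0.135 ]
48 t27.10 shift [-80.8, -5.8, 1.0] turn [0.11, 0.01, -16.03] w 0.0112 F [2.4 2.  6.3] tcp [0.4038 0.27   0.135 ]
44 t27.10 shift [-101.0, -3.4, 1.0] turn [0.11, 0.01, -20.03] w 0.0112 F [2.4 2.  6.3] tcp [0.4038 0.27   0.135 ]
40 t27.10 shift [-120.9, 0.3, 1.0] turn [0.11, 0.02, -24.03] w 0.0112 F [2.4 2.  6.3] tcp [0.4038 0.27   0.135 ]
```

Call:
drive_tool(
  steps=[
    [[-20, -4, 0], [0, 0, -4], 0],
    [[-40, -6, 0], [0, 0, -8], 0],
    [[-60, -6, 0], [0, 0, -12], 0],
    [[-80.5, -5, 0], [0, 0, -16], 0],
    [[-101, -2.5, 0], [0, 0, -20], 0],
  ],
)

```text
time_s: 27.72
tcp_pos: [0.4491, 0.1794, 0.135]
tcp_rot: [[-0.744, 0.668, 0.002], [0.668, 0.744, 0.001], [-0.001, 0.001, -1.0]]
wrist_force: [0.8, 2.5, 7.7]
gripper_width: 0.0111
```

Run:
```python
from h import *
rel((40,36,32,28,24,20))
shot("scene",12,(120,400,150,390),2.5)
```

```text
theta by pos 43.92988403569558 by yaw 44.03194332662686 r 0.28994594742098123
40 t27.73 shift [-19.5, -3.9, 1.0] turn [0.08, 0.05, -4.03] w 0.0111 F [0.8 2.5 7.7] tcp [0.4491 0.1794 0.135 ]
36 t27.73 shift [-39.7, -5.8, 1.0] turn [0.08, 0.05, -8.03] w 0.0111 F [0.8 2.5 7.7] tcp [0.4491 0.1794 0.135 ]
32 t27.73 shift [-60.0, -6.2, 1.0] turn [0.08, 0.05, -12.03] w 0.0111 F [0.8 2.5 7.7] tcp [0.4491 0.1794 0.135 ]
28 t27.73 shift [-80.3, -5.2, 1.1] turn [0.07, 0.06, -16.03] w 0.0111 F [0.8 2.5 7.7] tcp [0.4491 0.1794 0.135 ]
24 t27.73 shift [-100.4, -2.9, 1.1] turn [0.07, 0.06, -20.03] w 0.0111 F [0.8 2.5 7.7] tcp [0.4491 0.1794 0.135 ]
20 t27.73 shift [-120.4, 0.9, 1.1] turn [0.07, 0.06, -24.03] w 0.0111 F [0.8 2.5 7.7] tcp [0.4491 0.1794 0.135 ]
```

View pics/scene12.png

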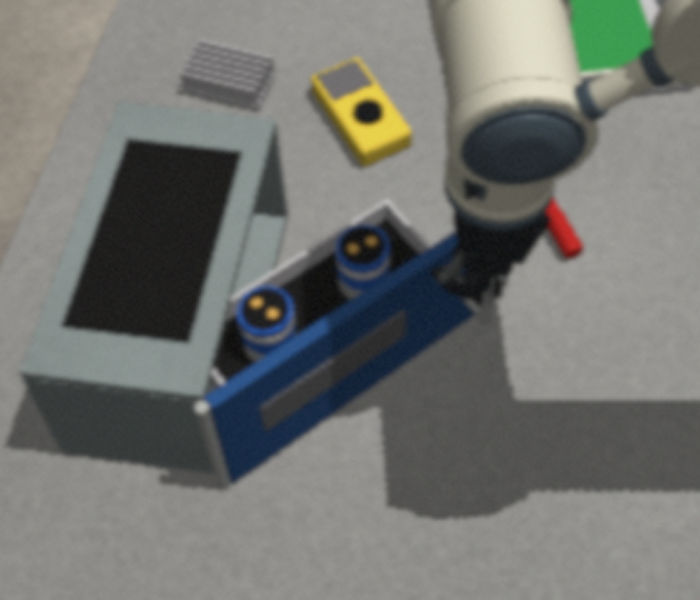

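Both caps ride upright at (266,315) and (362,255). Continuing.

Call:
drive_tool(
  steps=[
    [[-20, -4, 0], [0, 0, -4], 0],
    [[-40, -6, 0], [0, 0, -8], 0],
    [[-60, -6, 0], [0, 0, -12], 0],
    [[-80, -5, 0], [0, 0, -16], 0],
    [[-100, -2.5, 0], [0, 0, -20], 0],
  ],
)

```text
time_s: 28.4
tcp_pos: [0.5218, 0.1105, 0.135]
tcp_rot: [[-0.928, 0.373, 0.001], [0.373, 0.928, 0.0], [-0.001, 0.0, -1.0]]
wrist_force: [1.1, 2.0, 8.1]
gripper_width: 0.0107
```

Run:
```python
from h import *
rel((20,16,12,8,5,3,1))
```

```text
theta by pos 24.061299572370515 by yaw 24.0372410674847 r 0.2904824379334862
20 t28.40 shift [-20.3, -3.5, 1.0] turn [0.03, 0.06, -4.04] w 0.0107 F [1.1 2.  8.1] tcp [0.5218 0.1105 0.135 ]
16 t28.40 shift [-40.5, -5.4, 1.0] turn [0.02, 0.07, -8.04] w 0.0107 F [1.1 2.  8.1] tcp [0.5218 0.1105 0.135 ]
12 t28.40 shift [-60.8, -5.8, 1.1] turn [0.02, 0.07, -12.04] w 0.0107 F [1.1 2.  8.1] tcp [0.5218 0.1105 0.135 ]
8 t28.40 shift [-81.0, -4.8, 1.1] turn [0.02, 0.07, -16.04] w 0.0107 F [1.1 2.  8.1] tcp [0.5218 0.1105 0.135 ]
5 t28.40 shift [-96.2, -3.2, 1.1] turn [0.02, 0.07, -19.04] w 0.0107 F [1.1 2.  8.1] tcp [0.5218 0.1105 0.135 ]
3 t28.40 shift [-106.2, -1.6, 1.1] turn [0.02, 0.07, -21.04] w 0.0107 F [1.1 2.  8.1] tcp [0.5218 0.1105 0.135 ]
1 t28.40 shift [-116.2, 0.2, 1.1] turn [0.01, 0.07, -23.04] w 0.0107 F [1.1 2.  8.1] tcp [0.5218 0.1105 0.135 ]
```

Call:
drive_tool(
  steps=[
    [[-20, -3, 0], [0, 0, -4], 0],
    [[-40, -5, 0], [0, 0, -8], 0],
    [[-60, -6, 0], [0, 0, -12], 0],
    [[-78, -5, 0], [0, 0, -15.5], 0],
    [[-92, -4, 0], [0, 0, -18.2], 0],
  ],
)

```text
time_s: 29.02
tcp_pos: [0.6059, 0.0724, 0.135]
tcp_rot: [[-0.998, 0.065, 0.002], [0.065, 0.998, -0.0], [-0.002, 0.0, -1.0]]
wrist_force: [-0.4, 2.0, 7.3]
gripper_width: 0.011
```

Run:
```python
from h import *
rel((3,1,0,-1,-2))
```

```text
theta by pos 5.788913714123495 by yaw 5.872780299471017 r 0.29095576004571766
3 t29.02 shift [-14.0, -2.1, 1.0] turn [-0.0, 0.09, -2.87] w 0.011 F [-0.4  2.   7.3] tcp [0.6059 0.0724 0.135 ]
1 t29.02 shift [-24.1, -3.4, 1.1] turn [-0.0, 0.09, -4.87] w 0.011 F [-0.4  2.   7.3] tcp [0.6059 0.0724 0.135 ]
0 t29.02 shift [-29.1, -3.9, 1.1] turn [-0.0, 0.09, -5.87] w 0.011 F [-0.4  2.   7.3] tcp [0.6059 0.0724 0.135 ]
-1 t29.02 shift [-34.2, -4.4, 1.1] turn [-0.0, 0.09, -6.87] w 0.011 F [-0.4  2.   7.3] tcp [0.6059 0.0724 0.135 ]
-2 t29.02 shift [-39.2, -4.7, 1.1] turn [-0.01, 0.09, -7.87] w 0.011 F [-0.4  2.   7.3] tcp [0.6059 0.0724 0.135 ]
```

Call:
drive_tool(
  steps=[
    [[-10, -1, 0], [0, 0, -2], 0],
    [[-18, -2, 0], [0, 0, -3.7], 0],
    [[-25, -3, 0], [0, 0, -5], 0],
    [[-29, -4, 0], [0, 0, -5.9], 0],
    [[-31, -4, 0], [0, 0, -5.9], 0],
  ],
)

```text
time_s: 29.65
tcp_pos: [0.636, 0.0659, 0.135]
tcp_rot: [[-0.999, -0.036, 0.001], [-0.036, 0.999, -0.001], [-0.001, -0.001, -1.0]]
wrist_force: [-1.8, -8.5, 7.9]
gripper_width: 0.0108
```

Call:
drive_tool(
  steps=[
    [[-3, 0, 0], [0, 0, 0], 0],
    [[-5, 0, 0], [0, 0, 0], 0],
    [[-5, 0, 0], [0, 0, 0], 0],
  ],
)

```text
time_s: 30.02
tcp_pos: [0.6362, 0.0659, 0.1349]
tcp_rot: [[-0.999, -0.036, -0.008], [-0.036, 0.999, -0.002], [0.008, -0.001, -1.0]]
wrist_force: [-32.0, -11.2, 30.0]
gripper_width: 0.0108
```

Run:
```python
from h import *
rel((0,))
```

```text
theta by pos 359.6813525581632 by yaw 0.0557378421055148 r 0.29105926255621745
0 t30.02 shift [1.5, 0.7, 0.9] turn [-0.08, -0.45, -0.06] w 0.0108 F [-32.  -11.2  30. ] tcp [0.6362 0.0659 0.1349]
```

The door is at its stop (no motion, 32 N reaction). Relax, release, lift.

Call:
drive_tool(
  steps=[
    [[6, 0, 0], [0, 0, 0], 0],
    [[6, 0, 0], [0, 0, 0], 0.5],
    [[6, 0, 0], [0, 0, 0], 0.6],
    [[6, 0, 0], [0, 0, 0], 0.6],
    [[6, 0, -60], [0, 0, 0], 0.6],
  ],
)

```text
time_s: 30.65
tcp_pos: [0.6322, 0.0667, 0.1908]
tcp_rot: [[-0.999, -0.036, -0.008], [-0.036, 0.999, -0.0], [0.008, 0.0, -1.0]]
wrist_force: [1.3, 0.1, 0.7]
gripper_width: 0.0512
```

Run:
```python
from h import *
go([.45,-.1,.27],10)
```

```text
t30.65 shift [188.7, -159.9, -77.6] turn [-0.33, -0.4, 82.07] w 0.0512 F [1.3 0.1 0.7] tcp [0.6322 0.0667 0.1908]
```

Call:
drive_tool(
  steps=[
    [[0, 0, -50], [0, 0, 10], 1],
    [[189, -160, -78], [0, 0, 82], 1],
    [[189, -160, -78], [0, 0, 82], 1],
    [[189, -160, -78], [0, 0, 82], 1],
    [[189, -160, -78], [0, 0, 82], 1],
  ],
)

```text
time_s: 31.28
tcp_pos: [0.4499, -0.1011, 0.2724]
tcp_rot: [[-0.626, 0.78, 0.0], [0.78, 0.626, -0.0], [-0.0, 0.0, -1.0]]
wrist_force: [0.3, -1.2, 0.3]
gripper_width: 0.0855
```

Run:
```python
from h import *
p,X=shot("top",13); shot("scene",13)
go([.4657,-.4515,.22],-71.6)
Y=X[225:300,450:490]; k=(Y[...,2]>.147)&(Y[...,2]<.17); print(Y[k].mean(0),k.sum())
```

```text
t31.38 shift [-283.7, -203.7, 53.2] turn [-0.02, 0.07, 110.18] w 0.0855 F [ 0.6 -0.8 -0.1] tcp [ 0.448  -0.1027  0.2729]
[ 0.463244   -0.44930122  0.15736011] 289
```

View pics/top13.png

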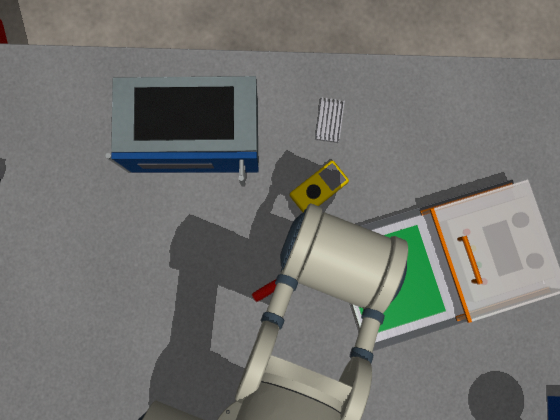

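View pics/scene13.png

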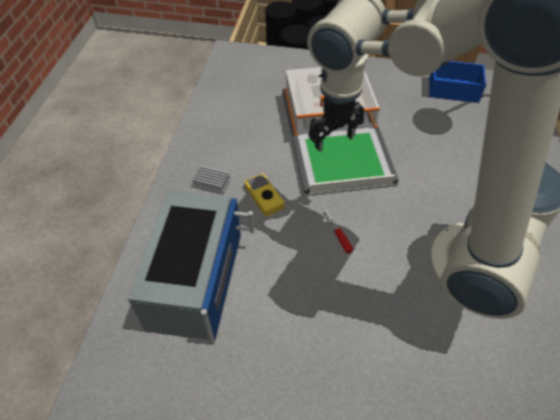

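The door is shut (top (180,162)) and the bay is empty. Now the hood: handle bar at (471,260).

Call:
drive_tool(
  steps=[
    [[-284, -204, 20], [0, 0, 110], 1],
    [[-284, -204, 30], [0, 0, 110], 1],
    [[-284, -204, 40], [0, 0, 110], 1],
    [[-284, -204, 53], [0, 0, 110], 1],
    [[-284, -204, 53], [0, 0, 110], 1],
  ],
)

```text
time_s: 32.0
tcp_pos: [0.4701, -0.4103, 0.2275]
tcp_rot: [[0.257, 0.966, 0.0], [0.966, -0.257, -0.0], [0.0, 0.0, -1.0]]
wrist_force: [0.5, 0.1, 0.7]
gripper_width: 0.0852
```

Run:
```python
from h import *
go([.4645,-.4495,.2],-71.6)
```

```text
t32.00 shift [-39.3, 4.7, 27.5] turn [0.02, -0.01, 56.68] w 0.0852 F [0.5 0.1 0.7] tcp [ 0.4701 -0.4103  0.2275]
```

Call:
drive_tool(
  steps=[
    [[-39, 5, 27], [0, 0, 56.7], 1],
    [[-39, 5, 27], [0, 0, 56.7], 1],
    [[-39, 5, 27], [0, 0, 56.7], 1],
    [[-39, 5, 27], [0, 0, 56.7], 1],
    [[-39, 5, 27], [0, 0, 56.7], 1],
  ],
)

```text
time_s: 32.62
tcp_pos: [0.4652, -0.4472, 0.2007]
tcp_rot: [[0.931, 0.364, -0.0], [0.364, -0.931, 0.0], [0.0, -0.0, -1.0]]
wrist_force: [0.0, 0.8, 0.3]
gripper_width: 0.085
```

Call:
drive_tool(
  steps=[
    [[0, 0, 0], [0, 0, 0], 1],
    [[0, 0, 0], [0, 0, 0], 1],
  ],
)

```text
time_s: 32.88
tcp_pos: [0.465, -0.4472, 0.2009]
tcp_rot: [[0.927, 0.374, -0.0], [0.374, -0.927, 0.0], [0.0, -0.0, -1.0]]
wrist_force: [-0.2, -0.4, 0.2]
gripper_width: 0.085
```

Run:
```python
from h import *
go([.4645,-.4495,.137],-71.6)
```

```text
t32.88 shift [-1.3, 2.0, 63.9] turn [-0.01, -0.0, 3.56] w 0.085 F [-0.2 -0.4  0.2] tcp [ 0.465  -0.4472  0.2009]
```

Call:
drive_tool(
  steps=[
    [[-1, 2, 40], [0, 0, 3.6], 1],
    [[-1, 2, 63], [0, 0, 3.6], 1],
    [[-1, 2, 63], [0, 0, 3.6], 0],
    [[-1, 2, 63], [0, 0, 3.6], 0],
    [[-1, 2, 63], [0, 0, 3.6], 0],
  ],
  squeeze=50,
)

```text
time_s: 33.5
tcp_pos: [0.465, -0.45, 0.1393]
tcp_rot: [[0.95, 0.311, 0.001], [0.311, -0.95, -0.002], [0.001, 0.002, -1.0]]
wrist_force: [-0.1, 0.6, -0.2]
gripper_width: 0.0319
```

Call:
drive_tool(
  steps=[
    [[0, 0, 0], [0, 0, 0], 0],
    [[0, 0, 0], [0, 0, 0], 0],
    [[0, -15, 0], [0, 0, 0], 0],
    [[0, -40, 0], [0, 0, 0], 0],
    [[0, -70, 0], [0, 0, 0], 0],
  ],
)

```text
time_s: 34.12
tcp_pos: [0.4429, -0.3836, 0.139]
tcp_rot: [[0.951, 0.31, 0.001], [0.31, -0.951, -0.003], [0.001, 0.003, -1.0]]
wrist_force: [0.0, -4.1, 7.7]
gripper_width: 0.0103
```

Run:
```python
from h import *
go([.3957,-.2430,.137],-71.6)
```

```text
t34.12 shift [-1.3, -148.3, 1.6] turn [0.17, -0.03, -0.33] w 0.0103 F [ 0.  -4.1  7.7] tcp [ 0.4429 -0.3836  0.139 ]
```

Call:
drive_tool(
  steps=[
    [[0, -30, 0], [0, 0, 0], 0],
    [[0, -65, 0], [0, 0, 0], 0],
    [[-1, -100, 0], [0, 0, 0], 0],
    [[-1, -125, 0], [0, 0, -0.3], 0],
    [[-1, -140, 0], [0, 0, -0.3], 0],
  ],
)

```text
time_s: 34.75
tcp_pos: [0.3987, -0.2498, 0.139]
tcp_rot: [[0.949, 0.316, 0.002], [0.316, -0.949, -0.002], [0.001, 0.002, -1.0]]
wrist_force: [-1.1, -4.3, 6.1]
gripper_width: 0.0102
```

Call:
drive_tool(
  steps=[
    [[0, -5, 0], [0, 0, 0], 0],
    [[0, -10, 0], [0, 0, 0], 0],
    [[0, -15, 0], [0, 0, 0], 0],
    [[0, -18, 0], [0, 0, 0], 0],
    [[0, -18, 0], [0, 0, 0], 0],
  ],
)

```text
time_s: 35.38
tcp_pos: [0.394, -0.2356, 0.139]
tcp_rot: [[0.949, 0.316, 0.003], [0.316, -0.949, -0.005], [0.001, 0.006, -1.0]]
wrist_force: [-2.0, -17.4, 0.1]
gripper_width: 0.0103
```

Call:
drive_tool(
  steps=[
    [[0, -3, 0], [0, 0, 0], 0],
    [[0, -5, 0], [0, 0, 0], 0],
    [[0, -5, 0], [0, 0, 0], 0],
  ],
)

```text
time_s: 35.75
tcp_pos: [0.3941, -0.2352, 0.1392]
tcp_rot: [[0.949, 0.316, 0.006], [0.316, -0.949, -0.012], [0.002, 0.014, -1.0]]
wrist_force: [-3.5, -56.9, -24.0]
gripper_width: 0.0103
```

Call:
drive_tool(
  steps=[
    [[0, 7, 0], [0, 0, 0], 0],
    [[0, 7, 0], [0, 0, 0], 0.6],
    [[0, 7, 0], [0, 0, 0], 0.7],
    [[0, 7, 0], [0, 0, 0], 0.7],
    [[0, 7, -60], [0, 0, 0], 0.7],
  ],
)

```text
time_s: 36.38
tcp_pos: [0.3917, -0.2335, 0.1959]
tcp_rot: [[0.949, 0.315, -0.006], [0.315, -0.949, 0.005], [-0.004, -0.006, -1.0]]
wrist_force: [0.8, -1.3, 0.9]
gripper_width: 0.0595
```

Run:
```python
from h import *
go([.35,.25,.3],0)
```

```text
t36.38 shift [112.5, -472.7, -101.5] turn [-0.46, -0.02, -71.62] w 0.0595 F [ 0.8 -1.3  0.9] tcp [ 0.3917 -0.2335  0.1959]
```

Call:
drive_tool(
  steps=[
    [[0, 0, -60], [0, 0, 0], 0.7],
    [[150, -472, -100], [0, 0, -71], 1],
    [[150, -472, -100], [0, 0, -71], 1],
    [[150, -472, -100], [0, 0, -71], 1],
    [[112, -472, -100], [0, 0, -71], 1],
  ],
)

```text
time_s: 37.0
tcp_pos: [0.3823, 0.0156, 0.2786]
tcp_rot: [[0.474, 0.88, 0.001], [0.88, -0.474, 0.0], [0.0, 0.001, -1.0]]
wrist_force: [2.0, -0.4, 0.5]
gripper_width: 0.0856
```

Call:
drive_tool(
  steps=[
    [[60, -220, 0], [0, 0, -30], 1],
    [[60, -220, 0], [0, 0, -30], 1],
    [[60, -220, 0], [0, 0, -30], 1],
    [[60, -220, 0], [0, 0, -30], 1],
    [[60, -220, 0], [0, 0, -30], 1],
  ],
)

```text
time_s: 37.62
tcp_pos: [0.2158, 0.1731, 0.2782]
tcp_rot: [[-0.029, 1.0, -0.0], [1.0, 0.029, 0.0], [0.0, -0.0, -1.0]]
wrist_force: [-0.6, -0.3, 0.2]
gripper_width: 0.0852
```

Run:
```python
from h import *
print(arm.state()["tcp_pos"])
p,X=shot("top",14); q,Y=shot("scene",14)
t=cv2.imread("top14_raw.png"); hsv=cv2.cvtColor(t,cv2.COLOR_BGR2HSV)
m=(hsv[...,0]>100)&(hsv[...,0]<120)&(hsv[...,1]>150)&(X[...,2]>.172); m[:,265:]=0;m[220:]=0
Z=X[m]; r=cv2.minAreaRect(Z[:,:2].astype(np.float32)); print(len(Z),r)
k=(X[...,2]>.147)&(X[...,2]<.17); k[:,:350]=0;k[:,420:]=0;k[:250]=0;k[330:]=0; print(X[k].mean(0),k.sum())
```

```text
[0.21581462 0.17314479 0.27824774]
1073 ((0.6776638627052307, 0.19212305545806885), (0.016249002888798714, 0.3169730305671692), 1.5649878978729248)
[ 0.39262365 -0.23609293  0.15774975] 279
```

View pics/top14.png

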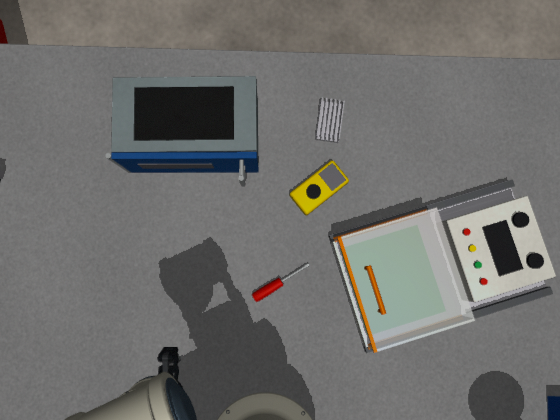

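View pics/scene14.png

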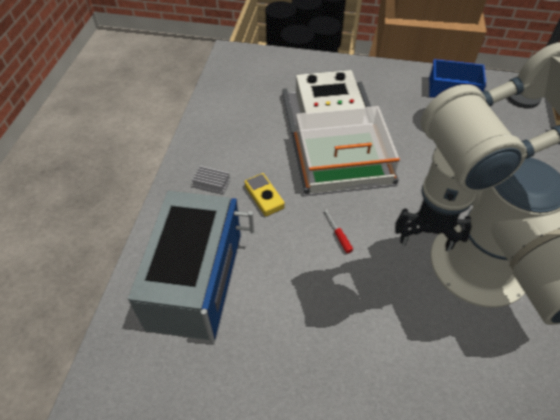

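Run:
```python
from h import *
t=cv2.imread("top14_raw.png"); cv2.imwrite("pics/hd.png",cv2.resize(t[140:195,215:275],None,fx=10,fy=10,interpolation=2))
for th in(0,1,2,3): print(th,proj("top",np.r_[hp(th)[0][:2],.17]))
P=dep("top",np.load("top14.npy"))
# door outer top edge line vs cabinet front edge line
for u in range(125,250,20):
    col=P[140:185,u]; hsv=cv2.cvtColor(t,cv2.COLOR_BGR2HSV)[140:185,u]; b=(hsv[:,0]>100)&(hsv[:,0]<120)&(hsv[:,1]>150)&(col[:,2]>.172)
    print(u,col[b][:,0].min().round(4),col[b][:,0].max().round(4),col[b][:,1].mean().round(3))
```

```text
0 [240.70915563 176.56194428]
1 [240.25656211 178.78432708]
2 [239.76434228 181.00072366]
3 [239.23259383 183.21044752]
125 0.667 0.6797 0.321
145 0.6692 0.6826 0.277
165 0.6687 0.6833 0.234
185 0.6705 0.685 0.19
205 0.6715 0.6859 0.146
225 0.6739 0.6877 0.102
245 0.6745 0.6883 0.058
```

View pics/hd.png

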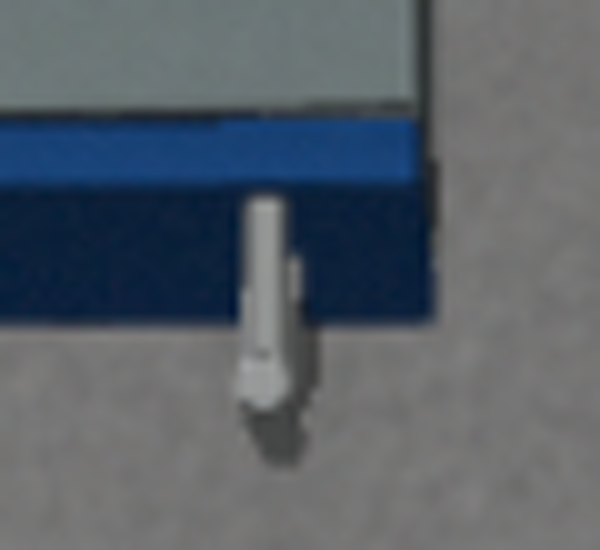

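The check is ambiguous: the handle top at (241.3,178) suggests the door could be ~0.6° ajar from my backing off while still gripped. I'll push the bar with closed fingers to be sure.

Run:
```python
from h import *
go([.57,.066,.25],92)
```

```text
t37.73 shift [-114.9, 349.0, 28.5] turn [0.02, 0.02, -90.53] w 0.0853 F [-0.5  0.3 -0.1] tcp [0.2181 0.172  0.2783]
```

Call:
drive_tool(
  steps=[
    [[-115, 349, 28], [0, 0, -90.5], 0],
    [[-115, 349, 28], [0, 0, -90.5], 0],
    [[-115, 349, 28], [0, 0, -90.5], 0],
    [[-115, 349, 28], [0, 0, -90.5], 0],
    [[-115, 349, 28], [0, 0, -90.5], 0],
  ],
)

```text
time_s: 38.35
tcp_pos: [0.5008, 0.0842, 0.2555]
tcp_rot: [[-0.788, 0.616, -0.0], [0.616, 0.788, -0.0], [0.0, -0.0, -1.0]]
wrist_force: [0.7, 0.4, -0.1]
gripper_width: 0.0001
```

Run:
```python
from h import *
go([.57,.066,.21],92)
```

```text
t38.35 shift [-65.8, 28.3, 45.5] turn [-0.01, -0.01, -40.01] w 0.0001 F [ 0.7  0.4 -0.1] tcp [0.5008 0.0842 0.2555]
```

Call:
drive_tool(
  steps=[
    [[-66, 28, 45], [0, 0, -40], 0],
    [[-66, 28, 45], [0, 0, -40], 0],
    [[-66, 28, 45], [0, 0, -40], 0],
    [[-66, 28, 45], [0, 0, -40], 0],
    [[-66, 28, 45], [0, 0, -40], 0],
  ],
)

```text
time_s: 38.98
tcp_pos: [0.5678, 0.0665, 0.2107]
tcp_rot: [[-1.0, -0.029, -0.001], [-0.029, 1.0, -0.0], [0.001, -0.0, -1.0]]
wrist_force: [-0.4, -1.1, 0.1]
gripper_width: 0.0
```

Run:
```python
from h import *
go([.59,.066,.128],92)
go([.612,.066,.128],92)
```

```text
t38.98 shift [-22.2, -1.1, 82.6] turn [-0.01, -0.03, -0.36] w 0.0 F [-0.4 -1.1  0.1] tcp [0.5678 0.0665 0.2107]
t38.98 shift [-44.2, -1.8, 82.6] turn [-0.01, -0.03, -0.36] w 0.0 F [-0.4 -1.1  0.1] tcp [0.5678 0.0665 0.2107]
```

Call:
drive_tool(
  steps=[
    [[0, 0, 50], [0, 0, 0], 0],
    [[-15, -1, 82], [0, 0, 0], 0],
    [[-30, -1, 82], [0, 0, 0], 0],
    [[-44, -2, 82], [0, 0, 0], 0],
    [[-46, -2, 82], [0, 0, 0], 0],
  ],
)

```text
time_s: 39.6
tcp_pos: [0.6146, 0.0672, 0.1294]
tcp_rot: [[-1.0, -0.029, 0.001], [-0.029, 1.0, -0.0], [-0.001, -0.0, -1.0]]
wrist_force: [-0.6, -1.2, -0.5]
gripper_width: -0.0003
```

Call:
drive_tool(
  steps=[
    [[-3, 0, 0], [0, 0, 0], 0],
    [[-6, 0, 0], [0, 0, 0], 0],
    [[-9, 0, 0], [0, 0, 0], 0],
    [[-9, 0, 0], [0, 0, 0], 0],
  ],
)

```text
time_s: 40.1
tcp_pos: [0.6191, 0.0679, 0.1284]
tcp_rot: [[-0.999, -0.032, -0.007], [-0.032, 1.0, -0.001], [0.007, -0.0, -1.0]]
wrist_force: [-16.3, -3.4, 1.6]
gripper_width: -0.0001
```

Call:
drive_tool(
  steps=[
    [[-2, 0, 0], [0, 0, 0], 0],
    [[-4, 0, 0], [0, 0, 0], 0],
    [[-4, 0, 0], [0, 0, 0], 0],
  ],
)

```text
time_s: 40.48
tcp_pos: [0.6189, 0.0679, 0.1272]
tcp_rot: [[-0.999, -0.032, -0.015], [-0.032, 0.999, -0.001], [0.015, -0.0, -1.0]]
wrist_force: [-36.3, -5.1, 2.3]
gripper_width: -0.0001
```

Call:
drive_tool(
  steps=[
    [[30, 0, 0], [0, 0, 0], 0],
    [[60, 0, -60], [0, 0, 0], 0],
    [[120, 0, -110], [0, 0, 0], 0],
    [[180, 0, -120], [0, 0, 0], 0],
    [[240, 0, -120], [0, 0, 0], 0],
  ],
)

```text
time_s: 41.1
tcp_pos: [0.3982, 0.0611, 0.2496]
tcp_rot: [[-0.999, -0.032, 0.003], [-0.032, 0.999, 0.0], [-0.003, -0.0, -1.0]]
wrist_force: [0.8, -0.5, 0.0]
gripper_width: 0.0001
```

Call:
drive_tool(
  steps=[
    [[60, 60, 0], [0, 0, 0], 0.5],
    [[100, 120, 0], [0, 0, 0], 0.5],
    [[100, 160, 0], [0, 0, 0], 0.5],
    [[100, 160, 0], [0, 0, 0], 0.5],
  ],
)

```text
time_s: 41.6
tcp_pos: [0.2929, 0.2204, 0.2487]
tcp_rot: [[-0.999, -0.036, 0.001], [-0.036, 0.999, 0.001], [-0.001, 0.001, -1.0]]
wrist_force: [0.4, 0.1, -0.7]
gripper_width: 0.0427
```

Run:
```python
from h import *
print(arm.state()["tcp_pos"],arm.state()["time_s"])
p,X=shot("top",15); shot("scene",15)
im=p[:,:,::-1]
cv2.imwrite("pics/hd2.png",cv2.resize(im[140:195,215:275],None,fx=10,fy=10,interpolation=2))
```

```text
[0.29286047 0.22038857 0.24872141] 41.6
```

View pics/hd2.png

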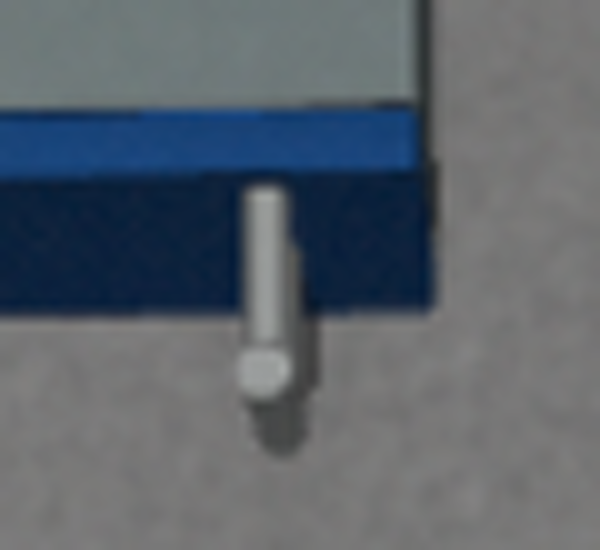

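View pics/top15.png

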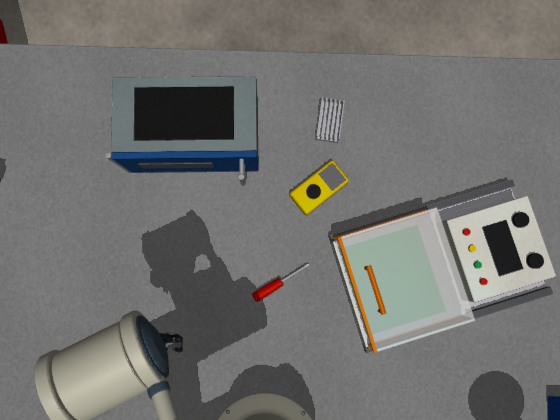

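The push moved the door's free end flush with the cabinet (handle top now at (241.3,177)), so it had been slightly ajar. I'll check the hood with the same push.

Run:
```python
from h import *
go([.40,0,.26],10)
```

```text
t41.70 shift [-98.5, -222.0, -11.5] turn [0.02, 0.01, 81.96] w 0.0425 F [ 0.2 -0.3 -0.1] tcp [0.294  0.2185 0.2485]
```

Call:
drive_tool(
  steps=[
    [[-150, -222, -11], [0, 0, 82], 0],
    [[-150, -222, -11], [0, 0, 82], 0],
    [[-98, -222, -11], [0, 0, 82], 0],
    [[-98, -222, -11], [0, 0, 82], 0],
    [[-98, -222, -11], [0, 0, 82], 0],
  ],
)

```text
time_s: 42.32
tcp_pos: [0.4002, -0.0065, 0.2595]
tcp_rot: [[-0.607, 0.794, 0.001], [0.794, 0.607, -0.001], [-0.001, -0.0, -1.0]]
wrist_force: [0.1, 0.8, -0.4]
gripper_width: 0.0001
```

Run:
```python
from h import *
go([.4115,-.2875,.22],-71.6)
```

```text
t42.33 shift [-230.1, -161.7, 39.8] turn [0.07, 0.05, 109.0] w 0.0001 F [ 0.1  0.8 -0.4] tcp [ 0.4002 -0.0065  0.2595]
```

Call:
drive_tool(
  steps=[
    [[-230, -162, 0], [0, 0, 109], 0],
    [[-230, -162, 0], [0, 0, 109], 0],
    [[-230, -162, 20], [0, 0, 109], 0],
    [[-230, -162, 30], [0, 0, 109], 0],
    [[-230, -162, 40], [0, 0, 109], 0],
  ],
)

```text
time_s: 42.95
tcp_pos: [0.413, -0.2866, 0.219]
tcp_rot: [[0.277, 0.961, 0.001], [0.961, -0.277, -0.001], [-0.001, 0.001, -1.0]]
wrist_force: [0.3, -0.3, 0.5]
gripper_width: -0.0001
```

Run:
```python
from h import *
go([.4115,-.2875,.2],-71.6)
```

```text
t42.95 shift [-1.2, -1.2, 19.0] turn [0.07, 0.03, 55.5] w -0.0001 F [ 0.3 -0.3  0.5] tcp [ 0.413  -0.2866  0.219 ]
```

Call:
drive_tool(
  steps=[
    [[-1, -1, 10], [0, 0, 55.5], 0],
    [[-1, -1, 10], [0, 0, 55.5], 0],
    [[-1, -1, 15], [0, 0, 55.5], 0],
    [[-1, -1, 19], [0, 0, 55.5], 0],
    [[-1, -1, 19], [0, 0, 55.5], 0],
  ],
)

```text
time_s: 43.58
tcp_pos: [0.4116, -0.2841, 0.2]
tcp_rot: [[0.938, 0.347, -0.001], [0.347, -0.938, 0.0], [-0.001, -0.001, -1.0]]
wrist_force: [0.6, -0.5, 0.2]
gripper_width: -0.0003
```

Call:
drive_tool(
  steps=[
    [[0, 0, 0], [0, 0, 0], 0],
    [[0, 0, 0], [0, 0, 0], 0],
  ],
)

```text
time_s: 43.82
tcp_pos: [0.4125, -0.2834, 0.2004]
tcp_rot: [[0.934, 0.358, -0.0], [0.358, -0.934, -0.0], [-0.0, 0.0, -1.0]]
wrist_force: [0.5, -0.2, -0.3]
gripper_width: -0.0003
```

Run:
```python
from h import *
go([.4115,-.2875,.138],-71.6)
shot("scene",16,(270,410,60,200),4)
```

```text
t43.83 shift [-2.4, 3.5, 62.4] turn [0.0, 0.01, 2.58] w -0.0003 F [ 0.5 -0.2 -0.3] tcp [ 0.4125 -0.2834  0.2004]
```

View pics/scene16.png

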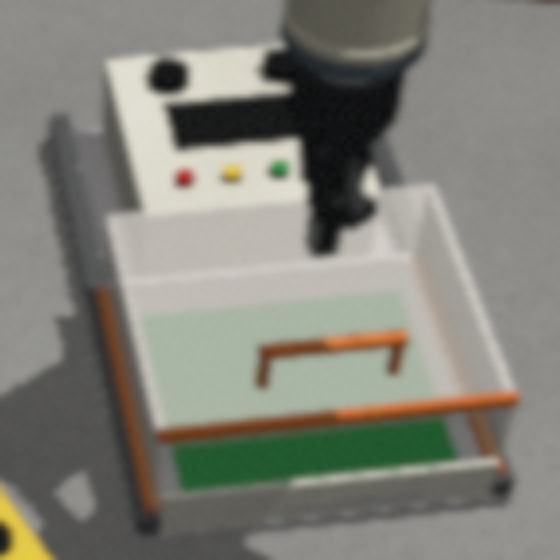

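The closed fingers are behind the hood handle (bar (335,343)), between the posts. Lower, then press gently forward.

Call:
drive_tool(
  steps=[
    [[-2, 3, 40], [0, 0, 2.6], 0],
    [[-2, 3, 60], [0, 0, 2.6], 0],
    [[-2, -10, 60], [0, 0, 2.6], 0],
    [[-2, -20, 60], [0, 0, 2.6], 0],
    [[-2, -27, 60], [0, 0, 2.6], 0],
  ],
)

```text
time_s: 44.5
tcp_pos: [0.4017, -0.2574, 0.1412]
tcp_rot: [[0.95, 0.313, 0.001], [0.313, -0.95, -0.001], [0.001, 0.001, -1.0]]
wrist_force: [0.6, 0.1, 0.8]
gripper_width: 0.0002
```

Call:
drive_tool(
  steps=[
    [[0, -4, 0], [0, 0, 0], 0],
    [[0, -8, 0], [0, 0, 0], 0],
    [[0, -10, 0], [0, 0, 0], 0],
    [[0, -10, 0], [0, 0, 0], 0],
  ],
)

```text
time_s: 45.0
tcp_pos: [0.4006, -0.2531, 0.1415]
tcp_rot: [[0.95, 0.313, 0.004], [0.313, -0.95, -0.008], [0.002, 0.009, -1.0]]
wrist_force: [-2.4, -33.6, -8.1]
gripper_width: 0.0001
```

Call:
drive_tool(
  steps=[
    [[0, 20, 0], [0, 0, 0], 0],
    [[0, 20, -60], [0, 0, 0], 0],
    [[0, 20, -120], [0, 0, 0], 0],
    [[0, -40, -130], [0, 0, 0], 0],
    [[0, -100, -130], [0, 0, 0], 0],
  ],
)

```text
time_s: 45.62
tcp_pos: [0.3674, -0.1529, 0.2715]
tcp_rot: [[0.95, 0.311, 0.002], [0.311, -0.95, -0.001], [0.002, 0.002, -1.0]]
wrist_force: [1.1, -0.1, -0.4]
gripper_width: 0.0002
```

Call:
drive_tool(
  steps=[
    [[0, -250, 0], [0, 0, -40], 0.5],
    [[0, -250, 0], [0, 0, -40], 0.5],
    [[0, -250, 0], [0, 0, -40], 0.5],
    [[0, -250, 0], [0, 0, -40], 0.5],
    [[0, -250, 0], [0, 0, -40], 0.5],
  ],
)

```text
time_s: 46.25
tcp_pos: [0.2881, 0.0862, 0.2706]
tcp_rot: [[0.522, 0.853, 0.0], [0.853, -0.522, 0.001], [0.001, -0.0, -1.0]]
wrist_force: [0.7, -0.9, 0.6]
gripper_width: 0.0428
```

Call:
drive_tool(
  steps=[
    [[0, 0, 0], [0, 0, 0], 0.5],
    [[0, 0, 0], [0, 0, 0], 0.5],
  ],
)

```text
time_s: 46.5
tcp_pos: [0.2898, 0.0834, 0.2705]
tcp_rot: [[0.528, 0.849, 0.0], [0.849, -0.528, -0.0], [0.0, 0.0, -1.0]]
wrist_force: [-0.3, -0.7, 0.2]
gripper_width: 0.0427
```

Run:
```python
from h import *
print(arm.state()["tcp_pos"],arm.state()["wrist_force"])
p,X=shot("top",17); shot("scene",17)
k=(X[...,2]>.147)&(X[...,2]<.17); k[:,:350]=0;k[:,420:]=0;k[:250]=0;k[330:]=0; print(X[k].mean(0),k.sum())
```

```text
[0.2897632  0.0834452  0.27045404] [-0.34459765 -0.66840623  0.18168329]
[ 0.39234713 -0.23452691  0.15795615] 277
```

View pics/top17.png

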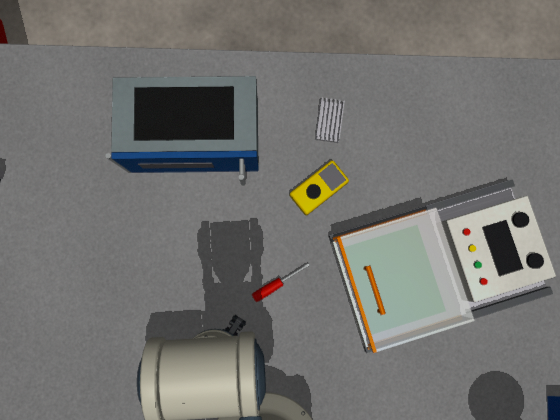

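View pics/scene17.png

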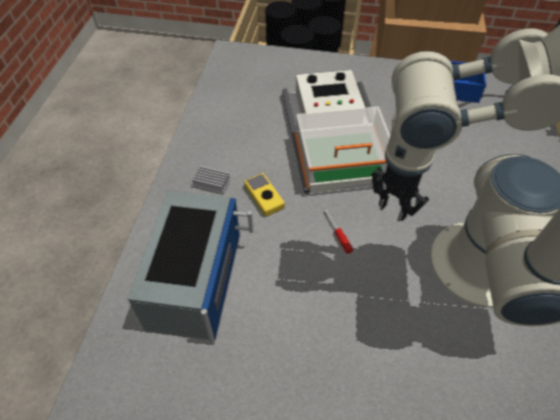

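The door is shut, the hood is forward over an empty bay, the multimeter (319,188) and screwdriver (280,282) have not moved, and the arm is clear of everything.

```bash
python3 -c "
from rig import job; print(job.hand_in())"
```

```text
the job is handed in; nothing more can be done
None
```

The job is done and handed in at about 46.5 s. With the hood fully back and the door at about 97°, I stood the two capacitors that were present upright in the trough, then shut the door and slid the hood forward. One capacitor was knocked aside during the run, so I measured it again before picking it up.

**Trough:** my last view of the capacitors was with the door about half shut (44°), and both were standing. With the door closed I could not see inside.

**Door:** my first check after closing it disagreed. The free end looked about 0.6° ajar, because I had backed off slightly while still holding the handle. I pushed the bar with closed fingers until it stopped (36 N), and the picture then showed the door flush with the cabinet.

**Hood:** I gave it the same push, 34 N at the stop. The camera put it about 1.5 mm further forward than before that push.

**Final pictures:** the bay is empty, the multimeter and screwdriver are where they started, and the arm is touching nothing.

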